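Load the camshaft caps on the wash carrier and close its keeper strap

TASK

Swing the keeper strap out of the way, then set every loose camshaft bearing cap upright and square in the row of outlined places on the blue wash carrier, one cap to a place, any order. When all are in, take the strap by its orange grip, lift it a little, swing it back round its loose brass-headed bolt across the row and let its slot drop fully down over the short stud at the other end, both feet flat on the carrier and every cap still in its outline. Leave the spray can, grease jar and spanner where they are.

Things in the scene. Friction and masses are not known exactly. Their poses are not given: they have to be found in the camera images.
- carrier: Blue flat steel plate fixed to the bench, 100 mm (its x) by 400 mm (its y) by 6 mm thick; origin at the centre of its underside on the bench, z up. Its y runs from the pivot bolt to the short stud. Its position and yaw vary (0 to 14 degrees clockwise).
- place1 (a point): Centre, on the plate's top face, of outlined place 1: a yellow-edged black rectangle 72 mm along the carrier's x by 38 mm along its y. Five in a row along the carrier's y, 55 mm apart; place1 nearest the pivot bolt. A cap stands in it with its length along the carrier's x (either way round).
- place2 (a point): Centre, on the plate's top face, of outlined place 2: a yellow-edged black rectangle 72 mm along the carrier's x by 38 mm along its y. Five in a row along the carrier's y, 55 mm apart; place1 nearest the pivot bolt. A cap stands in it with its length along the carrier's x (either way round).
- place3 (a point): Centre, on the plate's top face, of outlined place 3: a yellow-edged black rectangle 72 mm along the carrier's x by 38 mm along its y. Five in a row along the carrier's y, 55 mm apart; place1 nearest the pivot bolt. A cap stands in it with its length along the carrier's x (either way round).
- place4 (a point): Centre, on the plate's top face, of outlined place 4: a yellow-edged black rectangle 72 mm along the carrier's x by 38 mm along its y. Five in a row along the carrier's y, 55 mm apart; place1 nearest the pivot bolt. A cap stands in it with its length along the carrier's x (either way round).
- place5 (a point): Centre, on the plate's top face, of outlined place 5: a yellow-edged black rectangle 72 mm along the carrier's x by 38 mm along its y. Five in a row along the carrier's y, 55 mm apart; place1 nearest the pivot bolt. A cap stands in it with its length along the carrier's x (either way round).
- pivot_bolt (a point): Foot of the loose pivot bolt, on the plate's top face at carrier y = -162 mm: upright 12 mm shank with a 26 mm brass head whose underside is 54 mm and top 62 mm above the plate. The strap's hole is round it: the strap turns and slides up it by at most 48 mm, and cannot come off.
- short_stud (a point): Foot of the short brass stud, on the plate's top face at carrier y = +162 mm: 12 mm diameter, 17 mm tall with a tapered tip. The strap's slot must drop over it.
- strap: Loose steel keeper strap, 0.3 kg. Origin: underside, centre of its round 15 mm hole; y runs along it to the slot. A bridge 30 mm wide: flat 6 mm feet (36x36 mm round the hole, 40x42 mm round the slot), legs 18-23 and 298-303 mm from the hole, bar underside 38, top 44 mm above the feet. Starts 10-29 deg clockwise (from above) of the carrier's y, lying slantwise over the row.
- strap_slot (a point): Point on the strap at its underside: the centre of its slot, 324 mm from the hole along the strap. The slot is 17.5 mm wide across the strap and 26 mm long along it, closed all round.
- strap_grip (a point): Point to grip on the strap's upright orange grip block, 161 mm from the hole along the strap and 68 mm above the feet's undersides; the block is 18 mm across the strap (its x), 34 mm along it (its y) and reaches from 44 to 88 mm above the feet's undersides. The strap's centre of mass lies practically under it.
- cap1_mid (a point): Centre (half-way up) of cap 1, a loose steel camshaft bearing cap 64 mm long (its x), 30 mm wide (its y, grip here), 28 mm tall (z up): a 30 mm long middle hump with an orange mark on top, between two 19 mm tall ears with bolt holes; an arch 26 mm wide, 12 mm high runs through its underside along y. 0.11 kg. Starts upright on the bench. Absent (None) in some runs.
- cap2_mid (a point): Centre (half-way up) of cap 2, a loose steel camshaft bearing cap 64 mm long (its x), 30 mm wide (its y, grip here), 28 mm tall (z up): a 30 mm long middle hump with an orange mark on top, between two 19 mm tall ears with bolt holes; an arch 26 mm wide, 12 mm high runs through its underside along y. 0.11 kg. Starts upright on the bench. Absent (None) in some runs.
- cap3_mid (a point): Centre (half-way up) of cap 3, a loose steel camshaft bearing cap 64 mm long (its x), 30 mm wide (its y, grip here), 28 mm tall (z up): a 30 mm long middle hump with an orange mark on top, between two 19 mm tall ears with bolt holes; an arch 26 mm wide, 12 mm high runs through its underside along y. 0.11 kg. Starts upright on the bench. Absent (None) in some runs.
- cap4_mid (a point): Centre (half-way up) of cap 4, a loose steel camshaft bearing cap 64 mm long (its x), 30 mm wide (its y, grip here), 28 mm tall (z up): a 30 mm long middle hump with an orange mark on top, between two 19 mm tall ears with bolt holes; an arch 26 mm wide, 12 mm high runs through its underside along y. 0.11 kg. Starts upright on the bench. Absent (None) in some runs.
- cap5_mid (a point): Centre (half-way up) of cap 5, a loose steel camshaft bearing cap 64 mm long (its x), 30 mm wide (its y, grip here), 28 mm tall (z up): a 30 mm long middle hump with an orange mark on top, between two 19 mm tall ears with bolt holes; an arch 26 mm wide, 12 mm high runs through its underside along y. 0.11 kg. Starts upright on the bench. Absent (None) in some runs.
- cap1: Cap 1 as a whole: origin at the centre of its underside, axes as point cap1_mid.
- cap2: Cap 2 as a whole: origin at the centre of its underside, axes as point cap2_mid.
- cap3: Cap 3 as a whole: origin at the centre of its underside, axes as point cap3_mid.
- cap4: Cap 4 as a whole: origin at the centre of its underside, axes as point cap4_mid.
- cap5: Cap 5 as a whole: origin at the centre of its underside, axes as point cap5_mid.
- spray_can: Bystander: red spray can, 60 mm diameter, 170 mm tall, origin under its centre. Leave it alone.
- grease_jar: Bystander: white jar with blue lid, 72 mm diameter, 75 mm tall, origin under its centre. Leave it alone.
- spanner: Bystander: steel spanner 190 mm long lying flat along its x. Leave it alone.

How it is judged (in metres and radians):
On the way, in this order (a step that is already met when the one before it is completed fails the run):
1. every cap present stands in an outlined place of the row ((horizontal distance between cap1_mid and place1 below 0.01 m or horizontal distance between cap1_mid and place2 below 0.01 m or horizontal distance between cap1_mid and place3 below 0.01 m or horizontal distance between cap1_mid and place4 below 0.01 m or horizontal distance between cap1_mid and place5 below 0.01 m) and angle between the x axis of each of cap1_mid, cap2_mid, cap3_mid, cap4_mid, cap5_mid and the x axis of carrier, either way round below 0.17 rad and angle between each of cap1_mid, cap2_mid, cap3_mid, cap4_mid, cap5_mid's own z axis and vertical below 0.12 rad and z of each of cap1_mid, cap2_mid, cap3_mid, cap4_mid, cap5_mid in the frame of carrier below 0.025 m and (horizontal distance between cap2_mid and place1 below 0.01 m or horizontal distance between cap2_mid and place2 below 0.01 m or horizontal distance between cap2_mid and place3 below 0.01 m or horizontal distance between cap2_mid and place4 below 0.01 m or horizontal distance between cap2_mid and place5 below 0.01 m) and (horizontal distance between cap3_mid and place1 below 0.01 m or horizontal distance between cap3_mid and place2 below 0.01 m or horizontal distance between cap3_mid and place3 below 0.01 m or horizontal distance between cap3_mid and place4 below 0.01 m or horizontal distance between cap3_mid and place5 below 0.01 m) and (horizontal distance between cap4_mid and place1 below 0.01 m or horizontal distance between cap4_mid and place2 below 0.01 m or horizontal distance between cap4_mid and place3 below 0.01 m or horizontal distance between cap4_mid and place4 below 0.01 m or horizontal distance between cap4_mid and place5 below 0.01 m) and (horizontal distance between cap5_mid and place1 below 0.01 m or horizontal distance between cap5_mid and place2 below 0.01 m or horizontal distance between cap5_mid and place3 below 0.01 m or horizontal distance between cap5_mid and place4 below 0.01 m or horizontal distance between cap5_mid and place5 below 0.01 m)), for 0.2 s.
2. the strap has been swung across and its slot is down over the short stud (horizontal distance between strap_slot and short_stud below 0.012 m and z of each of strap_slot, strap in the frame of carrier below 0.01 m and angle between strap_grip's own z axis and vertical below 0.05 rad), for 0.2 s.
At the end, for the whole second after the job is handed in: Each cap present: upright (7 deg), centre within 10 mm of an outlined place, length within 10 deg of the carrier's x. Strap level (3 deg), slot over the short stud (centres within 12 mm), both feet within 4 mm of the plate. All at rest (all of step 1 and all of step 2 and linear speed of each of strap, cap1, cap2, cap3, cap4, cap5 below 0.02 m/s); the robot touches nothing.
It fails at once if the spray can is shifted by more than 30 mm (distance of spray_can from where it was at the start of the episode above 0.03 m).
It fails at once if the grease jar is shifted by more than 30 mm (distance of grease_jar from where it was at the start of the episode above 0.03 m).
It fails at once if the spanner is shifted by more than 30 mm (distance of spanner from where it was at the start of the episode above 0.03 m).
Of cap1, cap2, cap3, cap4, cap5 only 3 to 5 are there at a start; the rules pass over those that are not, and their reading is None.
At some moment in a run one of cap1, cap2, cap3, cap4, cap5 may be knocked a few centimetres aside while the robot is not near it.
Once in a run the grip may slacken for a moment while it holds something.
It also fails if it takes over 210 s, if anything falls off the work surface, if the arm or the gripper's body presses on something with over 40 N, if the wrist force passes 120 N, or if a joint passes its speed limit or range.

ROBOT

A 7-joint arm with a two-finger parallel gripper is mounted at the origin on the work surface. World frame = base frame: x ahead of the robot, y to its left, z up, the work surface at z = 0. Lengths are in mm, angles in rad, forces in N, time in s.
With the tool pointing down it reaches from about 400 to 875 mm from the base axis. Payload 4.4 kg.
Tool frame: the origin (TCP) lies midway between the tips of the shut fingers; the grasp point (between the pads) lies 19 mm behind it; z points along the fingers, y is the direction in which the jaws open and shut (so a half turn about z gives the same grasp; the last joint's range is limited). The gripper opens to 85 mm and grips with 20 to 120 N. Pads are 22 mm wide; open, the fingers measure 114 mm over their backs; the gripper's body (76 mm by 85 mm) begins 54 mm behind the grasp point. The pads swing forward as they close: fully open they stand 13 mm farther back than shut.
Start: joints at [-1.356, 0.628, 0.038, 1.517, -0.027, 0.996, -0.02], TCP at [180.106, 624.563, 231.313] pointing down, gripper open.
Joint ranges: [-3.06, 3.06], [-0.37, 2.12], [-1.25, 1.32], [0.18, 2.47], [-1.1, 4.24], [0.23, 1.98], [-2.94, 2.94]. Speed limits (rad/s): [2.57, 2.57, 3.14, 3.14, 3.14, 3.14, 3.14].

INTERFACE

Orientations are given as [roll, pitch, yaw] about the fixed x, y, z axes, in that order (R = Rz(yaw) Ry(pitch) Rx(roll)).
In Python, from cell import ctrl, vision gives the robot as it stands.
- The arm moves only by the tool play_rows, never from a script. Its arguments are lists of equal length, an entry for each row: "slide": the shift along the tool's x, y, z in mm, a list of three; "turn": the turn about the tool's z in rad; "fingers": the opening, from 0 (shut) to 1 (fully open). A call has 1 to 5 rows; each row is the pose to reach, as a shift and turn from the pose measured when the call began, along the tool's axes at that moment; what a row does not reach only later rows make up. A row lasts 1/8 s, in which the tool goes at most 62.5 mm and 10.7 degrees, less where a joint would pass 70% of its speed; a pose out of reach is approached as far as the arm can. A call with a gripper value outside its range is refused whole. The fingers move at their own pace and stop on an object; the grip force is fixed at half the most. Time passes only in rows, so rows that repeat a pose let the fingers close. It gives the time, the measured TCP pose, the force and the opening at its end, in the units of the state.
- ctrl.read_state(): the state, without advancing time (a new reading comes with each control period).
- vision.get_image(name): name is "side" or "top" or "wrist"; returns (picture, depth): 400x640x3 uint8, blue, green, red; 400x640 float32, mm along the optical axis (not along the pixel's ray), 0 where there is no reading.
- vision.camera_params(name): a dict with "fx", "fy", "cx", "cy" (pixels), "position" and "rotation" of the camera in the world. Camera axes: x right, y up, looking along -z (the intrinsics and any distortion apply to the point x, -y, -z); pixel columns grow to the right and rows downward; lengths in mm; the calibration is good to about 2 mm. A picture is of the moment at which its call begins: read the wrist's pose just before it. camera_params takes no time and is no camera call; for the wrist camera it gives the pose at the moment of the call.
- ctrl.finish_job(): hands the job in, once; it reports no verdict.
The state is a dict: "clock": time; "qpos": joint angles; "qd": joint speeds; "tau": joint torques, N m; "eef_pos": TCP position; "tool_rot": TCP orientation; "force": force on the tool from outside, world axes, zero at the start; "torque": the same for the moment, N m; "width": finger opening in mm.
Only numpy, scipy, OpenCV 4.12 (cv2) and the standard library are available. Lean on these libraries where they do the work, as an engineer would, in place of code of your own. Each camera call takes 0.05 s, during which the arm holds its last target.

## Working session

There is one attempt and no reset: what is moved stays moved. The work goes in short steps, Python scripts to look and compute and a tool call to move; the robot and the scene stay as the last step left them, time stands still between calls to the robot, and variables do not carry over. Pictures are saved under pics/ and viewed, and the job is handed in when it is done.

Besides the shell and the picture viewer there is one more tool, called after "Request:" as name([rows], argument=value, ...), one row to a line, values as JSON. play_rows: Moves the arm, as the interface text tells. Its arguments: {"type":"object","properties":{"slide":{"type":"array"},"turn":{"type":"array"},"fingers":{"type":"array"}},"required":["slide","turn","fingers"]}

```bash
ls; mkdir -p pics; cat > h.py <<'E'
import numpy as np, cv2
from cell import ctrl, vision
E
python3 - <<'E'
from h import *
s=ctrl.read_state(); print({k:np.round(v,3) for k,v in s.items()})
for n in("top","side","wrist"):
    p=vision.camera_params(n); print(n,{k:np.round(v,3).tolist() if not isinstance(v,str) else v for k,v in p.items()})
    im,d=vision.get_image(n); cv2.imwrite(f"pics/{n}0.png",im); np.save(f"pics/{n}0.npy",d)
E
```

```text
pics
{'clock': np.float64(0.0), 'qpos': array([-1.356,  0.629,  0.038,  1.518, -0.027,  0.996, -0.02 ]), 'qd': array([-0.001,  0.   , -0.001, -0.001, -0.   ,  0.001,  0.001]), 'tau': array([-0.0000e+00, -5.6339e+01,  1.2260e+00, -1.9345e+01,  1.1000e-02,
        1.1000e-02,  0.0000e+00]), 'eef_pos': array([179.933, 623.971, 230.399]), 'tool_rot': array([-3.14 ,  0.   ,  2.861]), 'force': array([-0.815,  0.077,  0.604]), 'torque': array([0.036, 0.035, 0.005]), 'width': np.float64(85.093)}
top {'fx': 479.48, 'fy': 479.48, 'cx': 312.345, 'cy': 196.38, 'position': [357.412, -0.46, 1207.658], 'rotation': [0.17, 0.008, -1.587]}
side {'fx': 487.365, 'fy': 487.365, 'cx': 321.059, 'cy': 200.082, 'position': [244.042, -1092.285, 708.459], 'rotation': [1.059, -0.024, -0.274]}
wrist {'fx': 331.731, 'fy': 331.731, 'cx': 314.804, 'cy': 202.322, 'position': [108.223, 645.009, 373.873], 'rotation': [-0.298, 0.001, 1.29]}
```

View pics/top0.png

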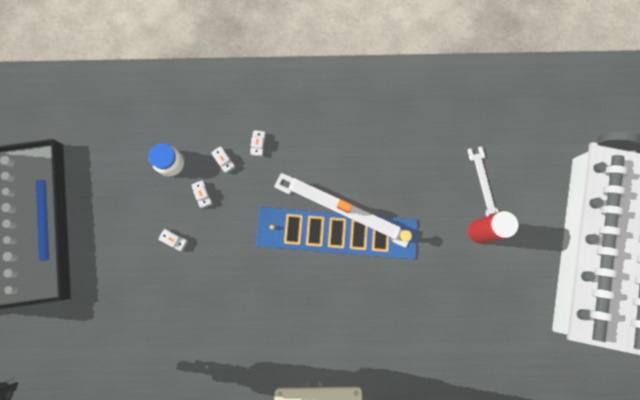

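View pics/side0.png

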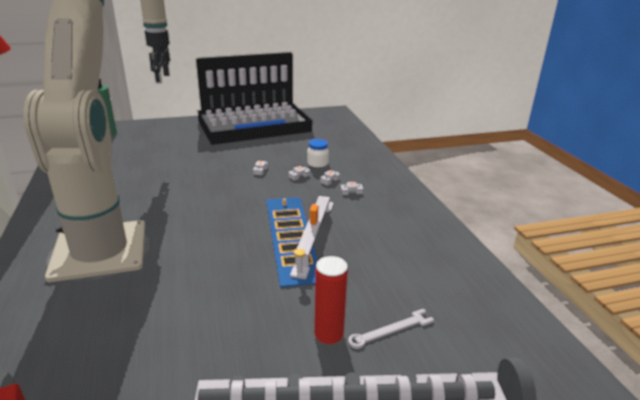

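View pics/wrist0.png

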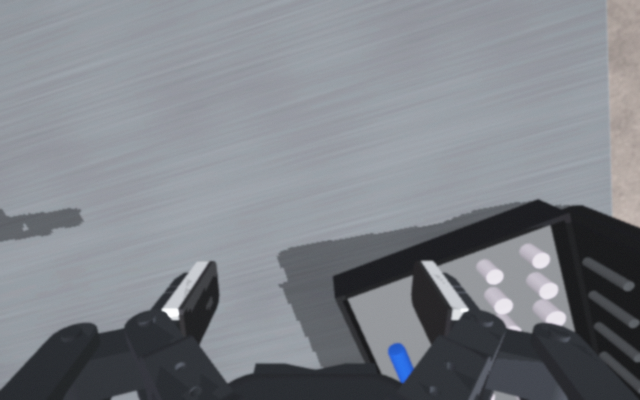

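The top view shows four caps at about (172,239), (201,194), (223,159) and (258,142). The stud is at (274,228), the pivot head at (405,237) and the strap grip at (344,206). Next I'll measure positions.

```bash
cat > h.py <<'E'
import numpy as np, cv2
from scipy.spatial.transform import Rotation as R
from cell import ctrl, vision
def cam(n):
    p=vision.camera_params(n); return p
def world(p,u,v,d):
    u=np.asarray(u,float);v=np.asarray(v,float);d=np.asarray(d,float)
    c=np.stack([(u-p['cx'])/p['fx']*d,-(v-p['cy'])/p['fy']*d,-d],-1)
    return R.from_euler('xyz',p['rotation']).apply(c.reshape(-1,3)).reshape(c.shape)+np.array(p['position'])
def atz(p,u,v,z):
    a=world(p,u,v,1.0)-np.array(p['position']); return np.array(p['position'])+a*((z-p['position'][2])/a[...,2])[...,None]
def proj(p,X):
    c=R.from_euler('xyz',p['rotation']).inv().apply(np.atleast_2d(X)-np.array(p['position']))
    return np.stack([p['cx']+p['fx']*c[:,0]/-c[:,2],p['cy']-p['fy']*c[:,1]/-c[:,2]],-1)
def cloud(p,d):
    v,u=np.mgrid[:400,:640]; return world(p,u,v,d)
def snap(n,name):
    p=vision.camera_params(n); im,d=vision.get_image(n); cv2.imwrite(f'pics/{name}.png',im); np.save(f'pics/{name}.npy',d); 
    import pickle; pickle.dump(p,open(f'pics/{name}.pkl','wb')); return p,im,d
def comps(mask,mn=4):
    n,l,s,c=cv2.connectedComponentsWithStats(mask.astype(np.uint8)); return [(c[i],s[i],l==i) for i in range(1,n) if s[i,4]>=mn]
def orange(im):
    h=cv2.cvtColor(im,cv2.COLOR_BGR2HSV); return (h[...,0]<20)&(h[...,0]>5)&(h[...,1]>110)&(h[...,2]>120)
E
python3 - <<'E'
from h import *
p=cam('top'); im=cv2.imread('pics/top0.png'); d=np.load('pics/top0.npy'); W=cloud(p,d)
print('bench z',np.median(W[300:340,250:450,2]), W[120,330],W[300,330])
for c,s,m in comps(orange(im)):
    print('orange',c.round(1),s[4],np.median(W[m],0).round(1))
h=cv2.cvtColor(im,cv2.COLOR_BGR2HSV)
wh=(W[...,2]>9)&(W[...,2]<60)&(h[...,2]>140)
for c,s,m in comps(wh,60):
    if s[4]>3000: continue
    r=cv2.minAreaRect(np.argwhere(m)[:,::-1].astype(np.float32))
    q=W[m]; r2=cv2.minAreaRect(q[:,:2].astype(np.float32))
    print('white',c.round(1),s[4],q.mean(0).round(1),np.percentile(q[:,2],[5,50,95]).round(1),r2)
bl=(h[...,0]>100)&(h[...,0]<120)&(h[...,1]>140)
for c,s,m in comps(bl,300):
    q=W[m]; print('blue',c,s[4],np.median(q[:,2]),cv2.minAreaRect(q[:,:2].astype(np.float32)))
for u,v in [(405,236),(274,228),(343,206)]: print(W[v-3:v+4,u-3:u+4].reshape(-1,3)[:,2].reshape(7,7).round(0), W[v,u])
E
```

```text
bench z 1.1200212559397187 [768.06146952 -44.42951786  -0.87420595] [305.38349457 -33.75033923   2.00399821]
orange [256.6 141.7] 7 [702.6 144.   31.1]
orange [221.7 157.7] 9 [662.9 232.5  29.3]
orange [200.  192.5] 8 [574.8 285.9  29.7]
orange [344.1 205.3] 124 [526.8 -69.4  91.8]
orange [291.8 215.2] 4 [516.7  58.7   7.4]
orange [287.7 218.2] 6 [509.3  67.7   7.8]
orange [296.9 217.1] 7 [511.8  44.9   7.5]
orange [317. 217.] 5 [510.6  -5.5   8.7]
orange [311. 219.] 6 [506.8  10.9   8. ]
orange [342.  219.6] 5 [505.  -68.3   4.4]
orange [330.1 224.9] 7 [490.1 -37.9   7.8]
orange [352.3 224.7] 7 [489.  -93.1   8.3]
orange [286.3 226.5] 6 [487.8  72.6   9.8]
orange [321.  228.1] 7 [482.7 -15.    6.4]
orange [342.9 227.6] 8 [483.6 -70.2   6.6]
orange [364.6 228.3] 9 [ 480.8 -125.2    7.6]
orange [298.2 229.4] 5 [481.2  42.7   7.6]
orange [353.  232.5] 8 [470.2 -95.1   5.7]
orange [309.  234.5] 4 [467.   15.3   5. ]
orange [170.6 238.9] 9 [459.7 354.6  30.7]
orange [296.9 240.7] 10 [452.4  46.8   6.7]
orange [308.4 241.4] 8 [449.4  18.   10. ]
orange [319.9 240.7] 9 [450.6 -12.    7.3]

[... 2915 characters left out ...]
 69. 73. 67.]
 [73. 71. 69. 71. 72. 71. 70.]
 [65. 70. 65. 72. 68. 73. 70.]
 [70. 70. 68. 69. 67. 70. 71.]
 [69. 70. 68. 68. 68. 67. 68.]] [ 453.66940516 -212.70993674   71.42718269]
[[22. 29. 21.  7.  5.  8.  8.]
 [23. 22. 25. 23.  7.  7.  7.]
 [25. 21. 24. 17.  8.  6.  9.]
 [21. 21. 23. 20.  7. 10.  8.]
 [12. 21. 14.  7.  5.  8.  6.]
 [ 7.  2.  4. 10.  9.  6.  8.]
 [ 6.  7.  6. 10.  6.  4.  9.]] [483.59224365 101.96872809  19.65440886]
[[96. 98. 95. 93. 90. 96. 93.]
 [91. 90. 91. 96. 93. 94. 94.]
 [93. 89. 90. 89. 95. 96. 91.]
 [89. 94. 94. 92. 92. 92. 94.]
 [91. 92. 92. 87. 92. 93. 95.]
 [76. 89. 91. 92. 93. 91. 94.]
 [64. 72. 75. 85. 90. 94. 95.]] [524.92124967 -66.75300742  92.41863367]
```

```bash
python3 - <<'E'
import cv2
im=cv2.imread('pics/top0.png')[120:280,140:440]
cv2.imwrite('pics/topz.png',cv2.resize(im,None,fx=2.6,fy=2.6,interpolation=cv2.INTER_CUBIC))
E
```

```text
(no output)
```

View pics/topz.png

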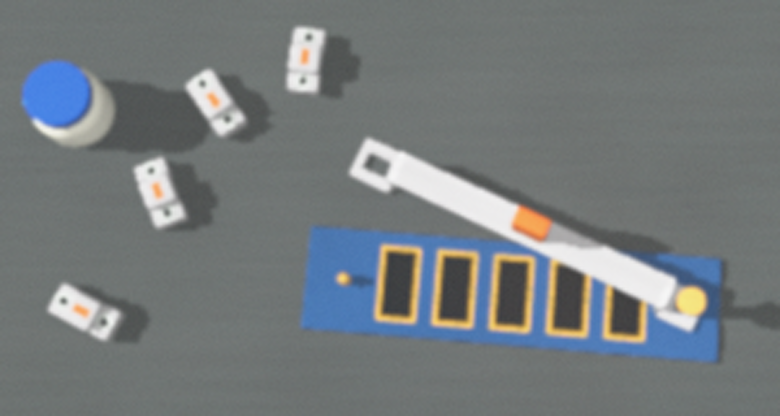

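```bash
cat >> h.py <<'E'
def go(x,y,z,yawdeg):
    s=ctrl.read_state(); Rt=R.from_euler('xyz',s['tool_rot']); 
    sl=Rt.inv().apply(np.array([x,y,z])-s['eef_pos'])
    # turn about tool z (down): positive turn lowers world yaw
    dy=(np.radians(yawdeg)-s['tool_rot'][2]+np.pi)%(2*np.pi)-np.pi
    print('slide',sl.round(1).tolist(),'turn',round(-dy,3),'| at',s['eef_pos'].round(1),np.degrees(s['tool_rot']).round(2),'w',round(float(s['width']),1),'t',round(float(s['clock']),2),'q7',round(float(s['qpos'][6]),2),'F',s['force'].round(1))
E
python3 -c "
from h import *
go(520,-67,330,65)"
```

```text
slide [-518.2, -569.9, -98.6] turn 1.726 | at [180.  624.1 230.6] [-179.92    0.    163.91] w 85.2 t 0.15 q7 -0.02 F [-0.3  0.2  0.4]
```

Request:
play_rows([
  [-42,-46,-98],
  [-84,-92,-98],
  [-126,-138,-98],
  [-168,-184,-98],
  [-210,-230,-98],
], turn=[0.16,0.32,0.48,0.64,0.8], fingers=[1,1,1,1,1])

```text
clock: 0.78
eef_pos: [303.1, 375.0, 328.4]
tool_rot: [-3.141, 0.001, 2.056]
force: [1.3, 0.8, -0.0]
width: 85.3
```

```bash
python3 -c "
from h import *
go(520,-67,330,65)"
```

```text
slide [-492.2, -14.1, -1.3] turn 0.921 | at [303.1 375.  328.4] [-1.7999e+02  3.0000e-02  1.1778e+02] w 85.3 t 0.78 q7 -0.36 F [ 1.3  0.8 -0. ]
```

Request:
play_rows([
  [-61,-2,0],
  [-122,-4,0],
  [-183,-6,0],
  [-244,-8,0],
  [-305,-9,0],
], turn=[0.17,0.34,0.51,0.68,0.85], fingers=[1,1,1,1,1])

```text
clock: 1.4
eef_pos: [437.7, 99.3, 328.8]
tool_rot: [3.141, -0.0, 1.201]
force: [1.0, 0.7, -0.5]
width: 85.5
```

```bash
python3 -c "
from h import *
go(520,-67,330,65)"
```

```text
slide [-125.3, 136.9, -1.2] turn 0.066 | at [437.7  99.3 328.8] [ 1.7997e+02 -2.0000e-02  6.8790e+01] w 85.5 t 1.4 q7 -0.44 F [ 1.   0.7 -0.5]
```

Request:
play_rows([
  [-41,45,0],
  [-82,90,0],
  [-125,137,0],
  [-125,137,0],
], turn=[0.066,0.066,0.066,0.066], fingers=[1,1,1,1])

```text
clock: 1.9
eef_pos: [520.8, -73.0, 328.8]
tool_rot: [3.139, 0.003, 1.125]
force: [-0.1, 0.8, 0.3]
width: 85.6
```

```bash
python3 -c "
from h import *
snap('wrist','w1')
go(520,-67,330,65)"
```

```text
slide [2.3, -1.3, -1.5] turn -0.005 | at [520.2 -69.7 328.5] [1.7997e+02 6.0000e-02 6.4700e+01] w 85.6 t 1.95 q7 -0.07 F [-1.5  0.8  0.2]
```

View pics/w1.png

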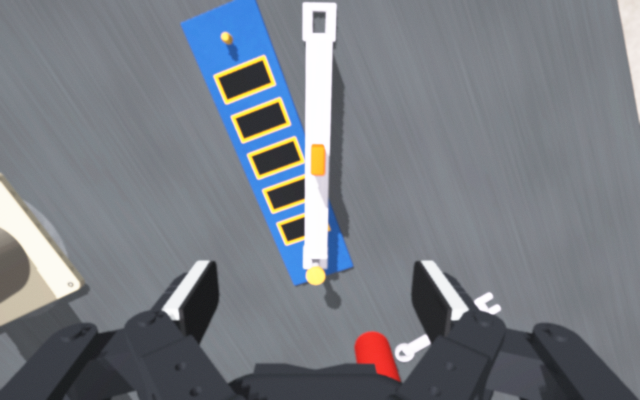

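Wrist view: stud at (226,38), pivot head at (316,276), orange grip at (318,160), slot at (319,20), and all five outlines visible.

```bash
python3 - <<'E'
from h import *
import pickle
for _ in range(1):
    p,im,d=snap('wrist','w2')
W=cloud(p,d); h=cv2.cvtColor(im,cv2.COLOR_BGR2HSV)
print('bench',np.median(W[200:240,420:520,2]))
for c,s,m in comps(orange(im),25):
    print('or',c.round(1),s[4],np.median(W[m],0).round(1), atz(p,*c,6).round(1))
ye=(h[...,0]>=20)&(h[...,0]<34)&(h[...,1]>100)&(h[...,2]>120)
for c,s,m in comps(ye,25):
    print('ye',c.round(1),s[4],np.median(W[m],0).round(1), atz(p,*c,68).round(1))
bk=(h[...,2]<60)&(W[...,2]<20); bk[240:]=0
for c,s,m in comps(bk,150):
    cs=cv2.minAreaRect(np.argwhere(m)[:,::-1].astype(np.float32)); 
    print('blk',np.round(c,1),s[4],atz(p,*cs[0],6).round(1),np.median(W[m],0).round(1))
wh=(h[...,1]<60)&(h[...,2]>190)&(W[...,2]>25)&(W[...,2]<65); wh[270:]=0
q=W[wh]; r=cv2.minAreaRect(q[:,:2].astype(np.float32)); print('bar',r,np.median(q[:,2]))
q2=q[:,:2]-q[:,:2].mean(0); v=np.linalg.svd(q2,full_matrices=False)[2][0]; print(np.degrees(np.arctan2(v[1],v[0])),q.mean(0))
E
```

```text
bench 0.5283298162419783
or [323.4 161.2] 103 [533.  -68.7  91. ] [528.  -81.6   6. ]
ye [228.6  39.8] 49 [486.9 107.6  23.4] [493.4  96.7  68. ]
ye [247.2  81.7] 508 [482.   58.3   7.4] [491.   49.6  68. ]
ye [263.  122.1] 472 [476.3   2.7   7.3] [486.2   2.   68. ]
ye [277.8 159.9] 431 [470.5 -51.2   7.4] [481.5 -45.6  68. ]
ye [319.2 162.4] 313 [527.6 -65.7  92. ] [526.  -70.1  68. ]
ye [284.  196.5] 280 [452.6 -94.9   7.4] [467.2 -90.5  68. ]
ye [291.3 231.4] 175 [ 438.3 -149.1    7.4] [ 454.4 -137.1   68. ]
ye [317.2 277.9] 255 [ 455.8 -213.3   68.6] [ 455.8 -213.5   68. ]
blk [247.2  82. ] 889 [481.3  57.2   6. ] [481.7  56.9   7.7]
blk [263.2 122.3] 785 [475.9   2.2   6. ] [476.4   2.1   7.6]
blk [278.1 160. ] 695 [470.7 -52.6   6. ] [471.  -52.6   7.6]
blk [289.1 196. ] 515 [ 463.  -107.4    6. ] [ 461.3 -106.1    7.5]
blk [295.8 231.1] 259 [ 446.3 -161.1    6. ] [ 446.1 -159.6    7.4]
bar ((522.6635131835938, -77.62126159667969), (302.22991943359375, 30.008337020874023), 63.60578155517578) 47.75840102105823
-116.45466759654228 [532.46920412 -57.50357377  47.85768402]
```

```bash
python3 - <<'E'
import cv2
im=cv2.imread('pics/w2.png')[0:300,160:400]
cv2.imwrite('pics/w2z.png',cv2.resize(im[:190],None,fx=3,fy=3,interpolation=cv2.INTER_CUBIC))
E
```

```text
(no output)
```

View pics/w2z.png

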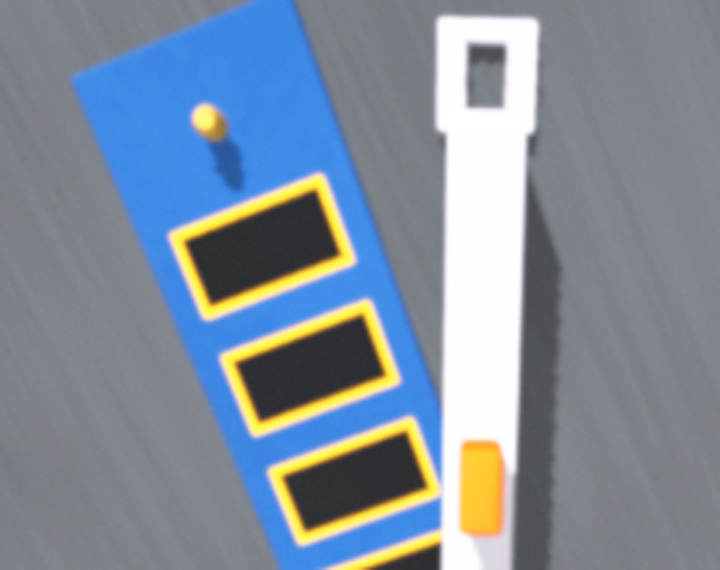

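```bash
python3 -c "
from h import *
go(527,-68.5,120,63.6)
go(527,-68.5,60,63.6)"
```

```text
slide [1.9, 7.2, 208.3] turn 0.023 | at [519.8 -67.2 328.3] [-1.7995e+02 -1.0000e-02  6.4900e+01] w 85.0 t 2.0 q7 -0.07 F [-0.7  0.7  0.3]
slide [1.9, 7.3, 268.3] turn 0.023 | at [519.8 -67.2 328.3] [-1.7995e+02 -1.0000e-02  6.4900e+01] w 85.0 t 2.0 q7 -0.07 F [-0.7  0.7  0.3]
```

Request:
play_rows([
  [2,7,60],
  [2,7,120],
  [2,7,180],
  [2,7,208],
  [2,7,208],
], turn=[0.023,0.023,0.023,0.023,0.023], fingers=[0.6,0.6,0.6,0.6,0.6])

```text
clock: 2.62
eef_pos: [524.9, -65.8, 118.6]
tool_rot: [-3.136, 0.001, 1.112]
force: [0.0, -0.1, -0.0]
width: 51.2
```

```bash
python3 - <<'E'
from h import *
p,im,d=snap('wrist','w3')
W=cloud(p,d)
for c,s,m in comps(orange(im)|((cv2.cvtColor(im,cv2.COLOR_BGR2HSV)[...,0]<34)&(cv2.cvtColor(im,cv2.COLOR_BGR2HSV)[...,1]>100)),80): print(c,s,np.median(W[m],0).round(1))
go(527,-68.5,60,63.6)
E
```

```text
[150.00502513   4.34673367] [137   0  23  12 199] [487.7 103.1  18.1]
[188.05806452  77.22034739] [ 132   33  112   89 2015] [483.1  57.3   7.4]
[221.13181019 148.86936145] [ 168  110  105   79 1707] [478.    2.3   7.4]
[249.90927419 212.36424731] [ 200  178   99   70 1488] [472.7 -51.3   7.3]
[322.11886186 234.39421753] [ 307  198   32   73 2179] [530.  -64.1  91.6]
[278.48076923 250.37692308] [258 241  42  19 260] [478.4 -92.8   7.3]
[278.58091286 287.71784232] [258 279  42  18 241] [ 461.4 -124.4    7.2]
[276.34391534 325.53968254] [255 303  46  46 567] [ 437.3 -149.8    7.3]
slide [-1.5, 1.5, 60.2] turn 0.002 | at [526.4 -66.6 120.2] [-1.7986e+02 -1.0000e-02  6.3700e+01] w 51.3 t 2.67 q7 0.11 F [0.4 0.3 1.3]
```

View pics/w3.png

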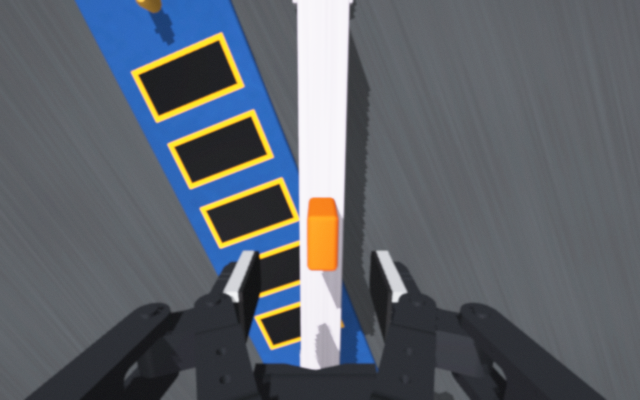

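Request:
play_rows([
  [-1,3,40],
  [-1,3,60],
  [-1,3,60],
], turn=[0.002,0.002,0.002], fingers=[0.6,0.6,0.5])

```text
clock: 3.05
eef_pos: [528.9, -67.9, 60.9]
tool_rot: [-3.139, -0.001, 1.111]
force: [-0.0, 0.1, -0.0]
width: 42.9
```

Request:
play_rows([
  [0,0,0],
  [0,0,0],
  [0,0,0],
  [0,0,0],
  [0,0,0],
], turn=[0,0,0,0,0], fingers=[0,0,0,0,0])

```text
clock: 3.68
eef_pos: [530.3, -67.7, 62.7]
tool_rot: [3.141, -0.003, 1.111]
force: [-0.5, 1.1, 7.9]
width: 17.2
```

```bash
python3 - <<'E'
from h import *
go(527,-68.5,60,63.6)
E
```

```text
slide [-2.2, -2.6, 2.7] turn 0.001 | at [530.3 -67.7  62.7] [ 1.7998e+02 -1.5000e-01  6.3680e+01] w 17.2 t 3.67 q7 0.18 F [-0.5  1.1  7.9]
```

```bash
cat >> h.py <<'E'
def arc(piv,dang,n,dz=0):
    """waypoints rotating tool about piv by dang deg (world ccw), tool frame"""
    s=ctrl.read_state(); Rt=R.from_euler('xyz',s['tool_rot']); P=s['eef_pos']; c=np.array([*piv,P[2]])
    out=[];tn=[]
    for k in range(1,n+1):
        a=dang*k/n; T=c+R.from_euler('z',a,degrees=True).apply(P-c)+[0,0,dz]
        out.append(Rt.inv().apply(T-P).round(1).tolist()); tn.append(round(-np.radians(a),3))
    print(out,tn)
E
python3 - <<'E'
from h import *
arc((455.4,-213.6),-25,5,0)
E
```

```text
[[-0.8, 14.3, 0.0], [-2.9, 28.4, 0.0], [-6.2, 42.4, -0.0], [-10.7, 55.9, -0.0], [-16.4, 69.1, -0.0]] [np.float64(0.087), np.float64(0.175), np.float64(0.262), np.float64(0.349), np.float64(0.436)]
```

Request:
play_rows([
  [0,0,-8],
  [0,0,-14],
  [0,0,-14],
], turn=[0,0,0], fingers=[0,0,0])

```text
clock: 4.05
eef_pos: [530.5, -67.7, 77.3]
tool_rot: [3.14, -0.003, 1.112]
force: [0.2, 1.1, -2.9]
width: 17.1
```

```bash
python3 - <<'E'
from h import *
arc((455.4,-213.6),-25,5,0)
go(527,-68.5,60,63.6)
E
```

```text
[[-0.9, 14.3, 0.0], [-2.9, 28.5, 0.0], [-6.3, 42.4, 0.0], [-10.8, 56.0, 0.0], [-16.5, 69.1, 0.0]] [np.float64(0.087), np.float64(0.175), np.float64(0.262), np.float64(0.349), np.float64(0.436)]
slide [-2.3, -2.8, 17.2] turn 0.001 | at [530.5 -67.7  77.3] [ 1.7993e+02 -1.7000e-01  6.3690e+01] w 17.1 t 4.05 q7 0.16 F [ 0.2  1.1 -2.9]
```

Lifted; the force of -2.9 N matches a 0.3 kg strap.

Request:
play_rows([
  [-1,14.3,0],
  [-3,28.5,0],
  [-6.3,42.4,0],
  [-10.8,56,0],
  [-16.5,69,0],
], turn=[0.087,0.175,0.262,0.349,0.436], fingers=[0,0,0,0,0])

```text
clock: 4.68
eef_pos: [585.0, -113.1, 76.8]
tool_rot: [-3.141, -0.003, 0.673]
force: [0.1, -0.6, -3.6]
width: 17.0
```

```bash
python3 - <<'E'
from h import *
arc((455.4,-213.6),-25,5,0)
go(527,-68.5,60,63.6)
E
```

```text
[[-0.8, 14.3, -0.0], [-2.9, 28.5, -0.0], [-6.2, 42.4, -0.1], [-10.6, 56.0, -0.1], [-16.3, 69.1, -0.1]] [np.float64(0.087), np.float64(0.175), np.float64(0.262), np.float64(0.349), np.float64(0.436)]
slide [-17.6, -71.0, 16.8] turn -0.437 | at [ 585.  -113.1   76.8] [-1.7995e+02 -1.5000e-01  3.8570e+01] w 17.0 t 4.67 q7 -0.15 F [ 0.1 -0.6 -3.6]
```

Request:
play_rows([
  [-1,14.3,0],
  [-3,28.5,0],
  [-6.3,42.4,0],
  [-10.7,56,0],
  [-16.4,69,0],
], turn=[0.087,0.175,0.262,0.349,0.436], fingers=[0,0,0,0,0])

```text
clock: 5.3
eef_pos: [615.0, -177.2, 76.0]
tool_rot: [-3.139, -0.001, 0.235]
force: [-0.0, -0.2, -3.0]
width: 16.9
```

Request:
play_rows([
  [0,0,8],
  [0,0,13],
  [0,0,13],
], turn=[0,0,0], fingers=[0,0,0])

```text
clock: 5.68
eef_pos: [614.7, -176.3, 62.9]
tool_rot: [-3.138, -0.001, 0.237]
force: [-1.0, 1.1, 0.4]
width: 17.0
```

Request:
play_rows([
  [0,0,0],
  [0,0,0],
  [0,0,-30],
  [0,0,-80],
  [0,0,-140],
], turn=[0,0,0,0,0], fingers=[0.6,0.6,0.6,0.6,0.6])

```text
clock: 6.3
eef_pos: [614.2, -176.3, 203.5]
tool_rot: [-3.137, 0.001, 0.237]
force: [0.8, -0.4, 0.7]
width: 51.1
```

```bash
python3 - <<'E'
from h import *
snap('top','t2')
go(702,144,250,100)
E
```

```text
slide [157.8, -294.6, -36.7] turn -1.509 | at [ 618.1 -179.4  212.6] [179.81  -0.59  13.56] w 51.0 t 6.35 q7 -0.56 F [ 1.2 -2.4  5.3]
```

View pics/t2.png

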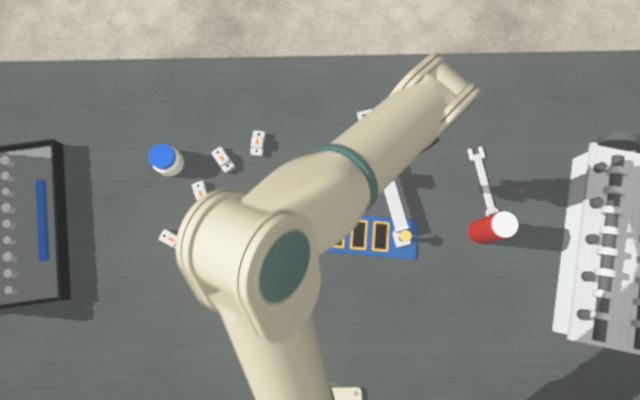

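```bash
python3 - <<'E'
from h import *
go(703,144,160,-7)
E
```

```text
slide [157.8, -294.7, 53.3] turn 0.359 | at [ 618.1 -179.4  212.6] [179.81  -0.59  13.56] w 51.0 t 6.35 q7 -0.56 F [ 1.2 -2.4  5.3]
```

Request:
play_rows([
  [28,-53,10],
  [56,-105,20],
  [84,-158,30],
  [112,-210,40],
  [140,-262,50],
], turn=[0.07,0.14,0.21,0.28,0.35], fingers=[0.7,0.7,0.7,0.7,0.7])

```text
clock: 6.98
eef_pos: [693.7, 110.3, 162.8]
tool_rot: [-3.141, -0.011, -0.115]
force: [0.6, -0.7, 0.4]
width: 59.5
```

Request:
play_rows([
  [29,-27,-5],
  [29,-27,-5],
  [29,-27,-5],
], turn=[0,0,0], fingers=[0.7,0.7,0.7])

```text
clock: 7.35
eef_pos: [725.0, 132.5, 167.8]
tool_rot: [3.141, -0.011, -0.116]
force: [0.3, -1.1, -0.2]
width: 59.9
```

```bash
python3 - <<'E'
from h import *
go(703,144,160,-7)
E
```

```text
slide [-23.3, -8.9, 7.6] turn 0.006 | at [725.  132.5 167.8] [179.97  -0.61  -6.66] w 59.9 t 7.35 q7 -1.36 F [ 0.3 -1.1 -0.2]
```

Request:
play_rows([
  [-23,-9,7],
  [-23,-9,7],
  [-23,-9,7],
], turn=[0.006,0.006,0.006], fingers=[0.7,0.7,0.7])

```text
clock: 7.72
eef_pos: [703.7, 142.8, 161.2]
tool_rot: [3.141, -0.012, -0.124]
force: [0.5, -0.3, -0.9]
width: 59.5
```

```bash
cat >> h.py <<'E'
def caps(name,show=True):
    p,im,d=snap('wrist',name); W=cloud(p,d); h=cv2.cvtColor(im,cv2.COLOR_BGR2HSV)
    o=orange(im)
    for c,s,m in comps(o,15):
        z=np.median(W[m][:,2])
        if not 20<z<45: continue
        ct=atz(p,*c,28.); D=np.hypot(W[...,0]-ct[0],W[...,1]-ct[1])
        mm=(W[...,2]>14)&(W[...,2]<36)&(D<45)&((h[...,1]<70)&(h[...,2]>90)|m)
        n,l=cv2.connectedComponents(mm.astype(np.uint8)); 
        lab=np.bincount(l[m]).argmax(); q=W[l==lab]; q=q[np.hypot(*(q[:,:2]-ct[:2]).T)<40]
        r=cv2.minAreaRect(q[:,:2].astype(np.float32)); a=r[2] if r[1][0]>r[1][1] else r[2]+90
        a=(a+90)%180-90
        print('cap mark',c.round(0),'@28',ct.round(1)[:2],'depth',np.median(W[m],0).round(1),'rect',np.round(r[0],1),np.round(r[1],1),'ang',round(a,1))
    return p,im,d
E
python3 - <<'E'
from h import *
caps('c1a')
go(703,144,160,-7)
E
```

```text
slide [-1.1, -1.1, 1.2] turn -0.001 | at [704.  142.8 161.3] [179.96  -0.7   -7.08] w 59.5 t 7.78 q7 -1.36 F [ 0.7 -0.6  0.8]
```

View pics/c1a.png

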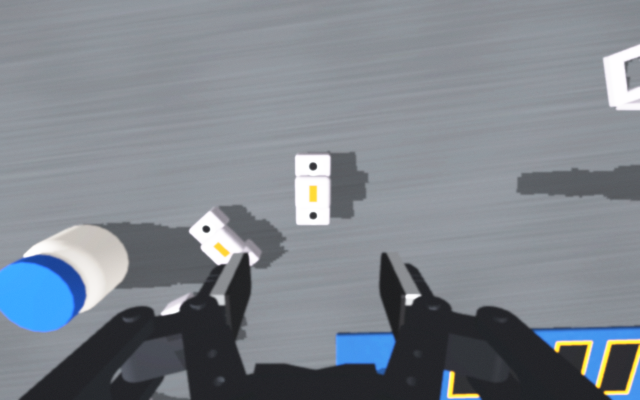

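Cap 1 is at (313,193), square between the fingers. The mark reads yellower here, so I'll widen the hue mask.

```bash
sed -i 's/(h\[...,0\]<20)&(h\[...,0\]>5)/(h[...,0]<30)\&(h[...,0]>5)/' h.py; python3 - <<'E'
from h import *
caps('c1b')
go(703,144,160,-7)
E
```

```text
cap mark [313. 194.] @28 [703.9 144.5] depth [704.1 144.4  29.2] rect [704.3 145.2] [29.8 63.7] ang -7.3
cap mark [221. 250.] @28 [661.8 234. ] depth [662.3 233.6  29.4] rect [662.6 233.3] [64.2 30.2] ang 34.8
slide [-1.2, -1.0, 1.2] turn -0.001 | at [704.  142.8 161.2] [179.95  -0.69  -7.07] w 59.7 t 7.83 q7 -1.36 F [-0.2  0.2 -0.9]
```

```bash
python3 - <<'E'
from h import *
go(704.1,144.7,4,-7.2)
E
```

```text
slide [-2.0, -2.0, 157.2] turn 0.002 | at [704.  142.8 161.2] [179.95  -0.69  -7.07] w 59.7 t 7.83 q7 -1.36 F [-0.2  0.2 -0.9]
```

Request:
play_rows([
  [-1,-2,55],
  [-2,-2,110],
  [-2,-2,140],
  [-2,-2,157],
  [-2,-2,157],
], turn=[0.002,0.002,0.002,0.002,0.002], fingers=[0.7,0.7,0.7,0.7,0.7])

```text
clock: 8.45
eef_pos: [704.1, 144.1, 3.5]
tool_rot: [3.14, -0.011, -0.126]
force: [-0.3, -0.1, 1.0]
width: 59.3
```

Request:
play_rows([
  [0,0,0],
  [0,0,0],
  [0,0,0],
  [0,0,0],
], turn=[0,0,0,0], fingers=[0.2,0.1,0.1,0.1])

```text
clock: 8.95
eef_pos: [705.5, 144.0, 5.6]
tool_rot: [3.141, -0.014, -0.126]
force: [-1.4, -0.4, 6.3]
width: 29.0
```

```bash
python3 - <<'E'
from h import *
go(704.1,144.7,104,-5.5)
E
```

```text
slide [-0.0, -0.4, -98.4] turn -0.03 | at [705.5 144.    5.6] [179.95  -0.82  -7.2 ] w 29.0 t 8.95 q7 -1.27 F [-1.4 -0.4  6.3]
```

Request:
play_rows([
  [0,0,-40],
  [0,0,-85],
  [0,0,-85],
], turn=[0,0,0], fingers=[0.1,0.1,0.1])

```text
clock: 9.32
eef_pos: [707.0, 144.0, 95.3]
tool_rot: [-3.141, -0.022, -0.125]
force: [-0.0, 0.2, -1.8]
width: 28.6
```

```bash
python3 - <<'E'
from h import *
go(483,57.3,90,-5.5)
E
```

```text
slide [-211.5, 114.1, 0.6] turn -0.029 | at [707.  144.   95.3] [-179.95   -1.25   -7.19] w 28.6 t 9.32 q7 -1.32 F [-0.   0.2 -1.8]
```

Request:
play_rows([
  [-50,27,0],
  [-100,54,0],
  [-150,81,0],
  [-200,108,0],
  [-211.5,114,0],
], turn=[-0.01,-0.03,-0.03,-0.03,-0.03], fingers=[0.1,0.1,0.1,0.1,0.1])

```text
clock: 9.95
eef_pos: [478.0, 56.6, 90.2]
tool_rot: [-3.141, -0.016, -0.098]
force: [0.6, 1.1, -2.3]
width: 28.5
```

Request:
play_rows([
  [0,0,0],
], turn=[0], fingers=[0.1])

```text
clock: 10.07
eef_pos: [477.8, 56.8, 90.1]
tool_rot: [-3.141, -0.016, -0.099]
force: [0.6, 0.1, -0.6]
width: 28.7
```

```bash
python3 - <<'E'
from h import *
go(483,57.3,13,-5.5)
snap('wrist','p1')
E
```

```text
slide [3.9, -1.0, 77.1] turn -0.003 | at [477.8  56.8  90.1] [-179.95   -0.92   -5.67] w 28.7 t 10.07 q7 -0.88 F [ 0.6  0.1 -0.6]
```

View pics/p1.png

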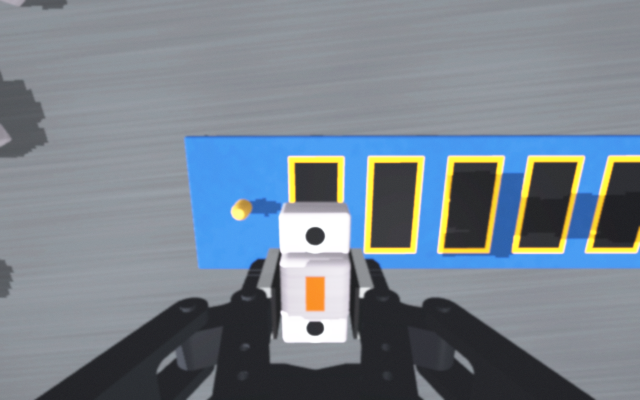

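The cap is held above place 5, and places 4 to 1 are visible to its right. I'll re-measure those.

```bash
cat >> h.py <<'E'
def places(name):
    p,im,d=snap('wrist',name); W=cloud(p,d); h=cv2.cvtColor(im,cv2.COLOR_BGR2HSV)
    bk=(h[...,2]<75)&(W[...,2]<20)&(W[...,2]>3)
    for c,s,m in comps(bk,300):
        if s[0]+s[2]>=639: continue
        r=cv2.minAreaRect(np.argwhere(m)[:,::-1].astype(np.float32)); B=atz(p,*cv2.boxPoints(r).T,6.)
        q=cv2.minAreaRect(B[:,:2].astype(np.float32)); print('place',np.round(c),np.round(q[0],1),np.round(q[1],1),round(q[2],1),'z',np.median(W[m][:,2]).round(1))
    y=(h[...,0]>=8)&(h[...,0]<34)&(h[...,1]>100)&(h[...,2]>100)
    for c,s,m in comps(y,20):
        if s[4]<900: print('y',c.round(0),s[4],np.median(W[m],0).round(1))
E
python3 - <<'E'
from h import *
places('p1b')
E
```

```text
Traceback (most recent call last):
  File "h.py", line 57, in places
    r=cv2.minAreaRect(np.argwhere(m)[:,::-1].astype(np.float32)); B=atz(p,*cv2.boxPoints(r).T,6.)
                                                                    ~~~^^^^^^^^^^^^^^^^^^^^^^^^^^
  File "h.py", line 11, in atz
    a=world(p,u,v,1.0)-np.array(p['position']); return np.array(p['position'])+a*((z-p['position'][2])/a[...,2])[...,None]
      ~~~~~^^^^^^^^^^^
  File "h.py", line 8, in world
    c=np.stack([(u-p['cx'])/p['fx']*d,-(v-p['cy'])/p['fy']*d,-d],-1)
ValueError: all input arrays must have the same shape
```

```bash
sed -i 's/d=np.asarray(d,float)$/d=np.asarray(d,float); u,v,d=np.broadcast_arrays(u,v,d)/' h.py
python3 - <<'E'
from h import *
places('p1c')
go(483,57.3,13,-5.5)
E
```

```text
place [547. 206.] [ 465.  -109.8] [30.3 71.9] 83.7 z 7.4
place [316. 183.] [499.6  54. ] [27.9 24.6] 84.4 z 7.6
place [393. 206.] [ 4.759e+02 -1.000e-01] [29.7 63.9] 84.7 z 7.5
place [470. 206.] [469.9 -55.2] [31.1 68.9] 84.6 z 7.5
y [316. 174.] 796 [509.4  52.6   7.4]
y [242. 211.] 250 [489.1 105.6  21.2]
y [315. 293.] 636 [478.   57.2 113.8]
slide [2.1, -0.5, 77.1] turn -0.001 | at [479.5  57.1  90. ] [-179.99   -1.01   -5.57] w 29.1 t 10.22 q7 -0.88 F [ 0.7  0.4 -0.2]
```

```bash
python3 - <<'E'
from h import *
go(482.8,56,12.3,-5.5)
E
```

```text
slide [2.0, 0.8, 77.8] turn -0.001 | at [479.5  57.1  90. ] [-179.99   -1.01   -5.57] w 29.1 t 10.22 q7 -0.88 F [ 0.7  0.4 -0.2]
```

Request:
play_rows([
  [2,1,30],
  [2,1,55],
  [2,1,70],
  [2,1,78],
  [2,1,78],
], turn=[0,0,0,0,0], fingers=[0.1,0.1,0.1,0.1,0.1])

```text
clock: 10.85
eef_pos: [484.3, 56.0, 11.7]
tool_rot: [-3.141, -0.019, -0.097]
force: [-0.3, 0.5, -1.1]
width: 28.6
```

Request:
play_rows([
  [0,0,0],
  [0,0,0],
  [0,0,-20],
  [0,0,-70],
  [0,0,-100],
], turn=[0,0,0,0,0], fingers=[0.5,0.52,0.52,0.6,0.6])

```text
clock: 11.48
eef_pos: [483.1, 56.0, 113.4]
tool_rot: [-3.141, -0.021, -0.097]
force: [0.4, -0.0, 0.7]
width: 51.4
```

```bash
python3 - <<'E'
from h import *
snap('wrist','p2')
go(662.4,233.5,160,34.8)
E
```

```text
slide [160.7, -194.0, -39.8] turn -0.705 | at [484.6  55.9 115.9] [-179.89   -1.41   -5.57] w 51.2 t 11.53 q7 -1.0 F [ 2.3 -0.1  1.1]
```

View pics/p2.png

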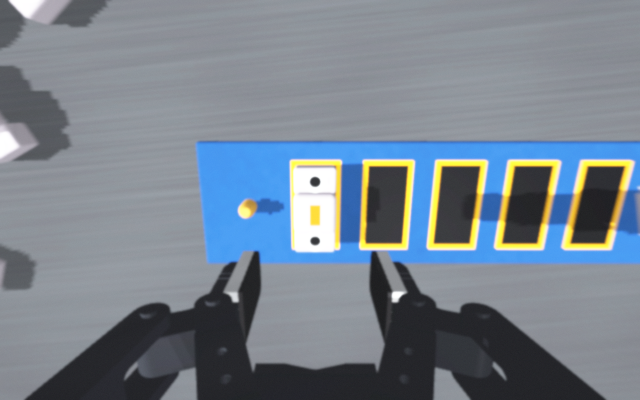

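Cap 1 stands inside outline 5 at (315,208). On to cap 2.

Request:
play_rows([
  [40,-48,-20],
  [80,-97,-44],
  [120,-145,-44],
  [157,-194,-44],
  [157,-194,-44],
], turn=[-0.18,-0.36,-0.54,-0.705,-0.705], fingers=[0.7,0.7,0.7,0.7,0.7])

```text
clock: 12.15
eef_pos: [660.3, 239.1, 163.3]
tool_rot: [3.128, -0.023, 0.615]
force: [-0.4, -0.4, 1.1]
width: 59.7
```

Request:
play_rows([
  [0,0,0],
], turn=[0], fingers=[0.7])

```text
clock: 12.28
eef_pos: [659.9, 238.6, 162.5]
tool_rot: [3.128, -0.021, 0.614]
force: [-0.1, -0.8, 0.8]
width: 59.9
```

```bash
python3 - <<'E'
from h import *
caps('c2a')
go(662.4,233.5,7,34.8)
E
```

```text
cap mark [319. 196.] @28 [662.2 233.4] depth [662.6 233.8  29.2] rect [662.  233.5] [64.6 29.9] ang 34.5
cap mark [214. 242.] @28 [572.7 286.3] depth [573.5 286.2  29.4] rect [573.5 286.6] [64.1 30.3] ang 21.3
cap mark [ 87. 295.] @28 [457.7 355.9] depth [459.2 355.5  29.6] rect [459.4 355.5] [63.8 31.7] ang 62.1
slide [-4.0, 3.9, 155.5] turn 0.007 | at [659.6 238.8 162.5] [179.25  -1.22  35.2 ] w 60.0 t 12.32 q7 -0.9 F [0.5 0.2 0. ]
```

Request:
play_rows([
  [-2,4,55],
  [-4,4,110],
  [-4,4,140],
  [-4,4,155],
  [-4,4,155],
], turn=[0.007,0.007,0.007,0.007,0.007], fingers=[0.7,0.7,0.7,0.7,0.7])

```text
clock: 12.95
eef_pos: [661.9, 232.4, 7.2]
tool_rot: [3.129, -0.02, 0.606]
force: [0.4, 0.2, 0.2]
width: 59.7
```

Request:
play_rows([
  [0,0,0],
  [0,0,0],
  [0,0,0],
  [0,0,0],
], turn=[0,0,0,0], fingers=[0.2,0.1,0.1,0.1])

```text
clock: 13.45
eef_pos: [663.3, 232.5, 9.4]
tool_rot: [3.128, -0.023, 0.606]
force: [-0.2, -0.8, 8.2]
width: 28.8
```

Request:
play_rows([
  [0,0,-40],
  [0,0,-85],
  [0,0,-85],
  [0,0,-85],
], turn=[0,0,0,0], fingers=[0.1,0.1,0.1,0.1])

```text
clock: 13.95
eef_pos: [660.3, 232.7, 94.1]
tool_rot: [3.128, -0.022, 0.606]
force: [-0.7, -0.0, -1.0]
width: 28.5
```

```bash
python3 - <<'E'
from h import *
go(477,1.2,90,-5.5)
E
```

```text
slide [-282.6, 85.8, -1.1] turn 0.702 | at [660.3 232.7  94.1] [179.25  -1.28  34.74] w 28.5 t 13.95 q7 -0.85 F [-0.7 -0.  -1. ]
```

Request:
play_rows([
  [-56,17,0],
  [-113,34,0],
  [-170,51,0],
  [-226,68,0],
  [-282,86,0],
], turn=[0.17,0.34,0.51,0.68,0.702], fingers=[0.1,0.1,0.1,0.1,0.1])

```text
clock: 14.58
eef_pos: [475.3, 0.3, 87.8]
tool_rot: [-3.139, -0.023, -0.097]
force: [0.9, -0.6, -1.3]
width: 28.6
```

```bash
python3 - <<'E'
from h import *
go(477,1.2,90,-5.5)
E
```

```text
slide [1.7, -1.1, -2.2] turn -0.001 | at [4.753e+02 3.000e-01 8.780e+01] [-179.85   -1.33   -5.54] w 28.6 t 14.57 q7 -0.83 F [ 0.9 -0.6 -1.3]
```

Request:
play_rows([
  [1,-1,0],
  [1,-1,30],
  [1,-1,55],
  [1,-1,67],
  [1,-1,72],
], turn=[0,0,0,0,0], fingers=[0.1,0.1,0.1,0.1,0.1])

```text
clock: 15.2
eef_pos: [477.2, 2.2, 15.1]
tool_rot: [-3.137, -0.021, -0.096]
force: [-10.1, 2.8, 56.6]
width: 28.9
```

Request:
play_rows([
  [0,0,0.5],
  [0,0,0.5],
], turn=[0,0], fingers=[0.1,0.1])

```text
clock: 15.45
eef_pos: [477.3, 2.2, 15.4]
tool_rot: [-3.137, -0.021, -0.096]
force: [-2.6, 0.2, 13.1]
width: 28.8
```

Request:
play_rows([
  [0,0,0],
  [0,0,0],
  [0,0,-20],
  [0,0,-70],
  [0,0,-100],
], turn=[0,0,0,0,0], fingers=[0.48,0.48,0.48,0.6,0.6])

```text
clock: 16.08
eef_pos: [475.5, 2.0, 116.8]
tool_rot: [-3.138, -0.022, -0.096]
force: [1.4, 0.5, 0.1]
width: 51.2
```

```bash
python3 - <<'E'
from h import *
snap('wrist','p3')
go(573.5,286.3,160,21.3)
E
```

```text
slide [69.9, -292.7, -37.5] turn -0.468 | at [476.9   1.8 119.3] [-179.72   -1.49   -5.5 ] w 51.3 t 16.12 q7 -0.91 F [ 0.7 -0.2  1.9]
```

View pics/p3.png

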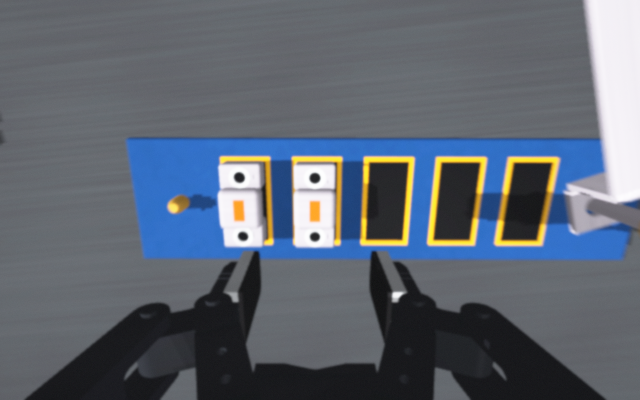

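Caps 1 and 2 are in outlines 5 and 4, at (240,207) and (315,207). On to cap 3.

Request:
play_rows([
  [14,-58,-20],
  [28,-116,-41],
  [42,-175,-41],
  [56,-234,-41],
  [68,-293,-41],
], turn=[-0.1,-0.2,-0.3,-0.4,-0.468], fingers=[0.7,0.7,0.7,0.7,0.7])

```text
clock: 16.75
eef_pos: [571.7, 289.4, 163.1]
tool_rot: [3.134, -0.025, 0.376]
force: [1.7, -0.0, -0.1]
width: 59.5
```

Request:
play_rows([
  [0,0,0],
  [0,0,0],
], turn=[0,0], fingers=[0.7,0.7])

```text
clock: 17.0
eef_pos: [571.1, 288.9, 162.3]
tool_rot: [3.133, -0.024, 0.376]
force: [0.3, -0.2, 0.1]
width: 59.8
```

```bash
python3 - <<'E'
from h import *
caps('c3a')
go(573.5,286.4,7,21.3)
E
```

```text
cap mark [318. 194.] @28 [573.5 285.8] depth [573.8 285.9  29.2] rect [573.5 286.7] [63.5 30. ] ang 21.5
cap mark [202. 278.] @28 [458.7 356.8] depth [460.6 356.6  29.5] rect [465.1 366.9] [38.4 30.7] ang 62.9
slide [-2.2, 0.7, 155.7] turn 0.002 | at [571.4 287.7 162.7] [179.52  -1.37  21.42] w 59.7 t 17.05 q7 -1.18 F [ 0.7  0.3 -0.5]
```

Request:
play_rows([
  [-2,1,55],
  [-2,1,110],
  [-2,1,140],
  [-2,1,155],
  [-2,1,155],
], turn=[0,0,0,0,0], fingers=[0.7,0.7,0.7,0.7,0.7])

```text
clock: 17.68
eef_pos: [573.8, 284.8, 7.5]
tool_rot: [3.133, -0.023, 0.372]
force: [0.4, -0.2, -0.1]
width: 60.0
```

Request:
play_rows([
  [0,0,0],
  [0,0,0],
  [0,0,0],
  [0,0,0],
], turn=[0,0,0,0], fingers=[0.2,0.1,0.1,0.1])

```text
clock: 18.18
eef_pos: [575.0, 285.0, 9.4]
tool_rot: [3.133, -0.026, 0.372]
force: [-0.6, -1.1, 6.8]
width: 28.5
```

Request:
play_rows([
  [0,0,-40],
  [0,0,-85],
  [0,0,-85],
  [0,0,-85],
], turn=[0,0,0,0], fingers=[0.1,0.1,0.1,0.1])

```text
clock: 18.68
eef_pos: [572.0, 285.3, 94.3]
tool_rot: [3.133, -0.025, 0.372]
force: [0.1, 0.5, -2.2]
width: 28.6
```

```bash
python3 - <<'E'
from h import *
go(471.5,-53.7,90,-5.5)
E
```

```text
slide [-217.0, 279.2, 1.1] turn 0.468 | at [572.  285.3  94.3] [179.53  -1.45  21.33] w 28.6 t 18.68 q7 -1.12 F [ 0.1  0.5 -2.2]
```

Request:
play_rows([
  [-36,46,0],
  [-72,93,0],
  [-108,140,0],
  [-144,186,0],
  [-180,232,0],
], turn=[0.1,0.2,0.3,0.4,0.468], fingers=[0.1,0.1,0.1,0.1,0.1])

```text
clock: 19.3
eef_pos: [487.3, 2.3, 90.7]
tool_rot: [-3.138, -0.024, -0.098]
force: [0.9, -0.8, -1.9]
width: 28.5
```

```bash
python3 - <<'E'
from h import *
go(471.3,-53.7,90,-5.5)
E
```

```text
slide [-10.4, 57.3, 0.2] turn -0.002 | at [487.3   2.3  90.7] [-179.82   -1.4    -5.6 ] w 28.5 t 19.3 q7 -0.88 F [ 0.9 -0.8 -1.9]
```

Request:
play_rows([
  [-5,28,0],
  [-10,57,0],
  [-10,57,0],
  [-10,57,0],
], turn=[0,0,0,0], fingers=[0.1,0.1,0.1,0.1])

```text
clock: 19.8
eef_pos: [471.3, -52.7, 89.5]
tool_rot: [-3.138, -0.023, -0.097]
force: [-0.2, -0.1, -0.8]
width: 28.8
```

```bash
python3 - <<'E'
from h import *
places('p4')
go(471.3,-53.7,16.4,-5.5)
E
```

```text
place [316. 184.] [491.8 -55.5] [29.3 20.2] 84.5 z 7.6
place [393. 210.] [ 465.5 -109.5] [30.7 65. ] 84.5 z 7.5
place [470. 211.] [ 459.6 -164.4] [31.6 70. ] 83.9 z 7.5
place [179. 212.] [479.6  45.8] [ 7.3 38.1] 84.3 z 7.6
y [177. 199.] 844 [495.4  40.3   7.4]
y [254. 198.] 842 [491.3 -14.5   7.4]
y [316. 176.] 701 [501.5 -55.8   7.2]
y [ 85. 216.] 378 [487.8 104.   19.9]
y [143. 224.] 271 [483.3  56.2  35.4]
y [228. 224.] 267 [477.8   2.6  35.3]
y [315. 287.] 624 [470.8 -52.8 109.4]
slide [-1.8, 1.6, 73.2] turn -0.0 | at [471.5 -52.4  89.6] [-179.78   -1.32   -5.52] w 28.8 t 19.85 q7 -0.75 F [-0.3  0.7 -1.3]
```

View pics/p4.png

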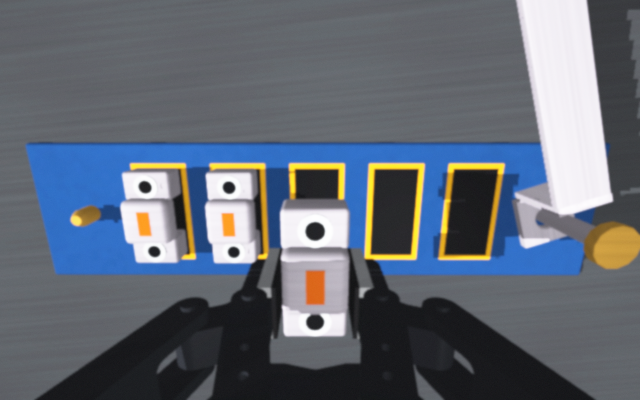

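Request:
play_rows([
  [-2,2,30],
  [-2,2,55],
  [-2,2,66],
  [-2,2,71],
  [-2,2,72],
], turn=[0,0,0,0,0], fingers=[0.1,0.1,0.1,0.1,0.1])

```text
clock: 20.48
eef_pos: [471.1, -53.5, 17.4]
tool_rot: [-3.138, -0.023, -0.095]
force: [0.1, -0.6, -1.2]
width: 28.7
```

Request:
play_rows([
  [0,0,0],
  [0,0,0],
  [0,0,-20],
  [0,0,-70],
  [0,0,-100],
], turn=[0,0,0,0,0], fingers=[0.48,0.48,0.48,0.6,0.6])

```text
clock: 21.1
eef_pos: [469.2, -53.9, 119.4]
tool_rot: [-3.138, -0.024, -0.095]
force: [0.3, 0.3, 0.1]
width: 51.6
```

```bash
python3 - <<'E'
from h import *
snap('wrist','p5')
go(459.3,355.7,160,62)
E
```

```text
slide [-49.4, -407.1, -37.9] turn -1.178 | at [470.6 -54.2 121.8] [-179.76   -1.64   -5.5 ] w 51.1 t 21.15 q7 -0.8 F [ 0.4 -0.4  1.8]
```

View pics/p5.png

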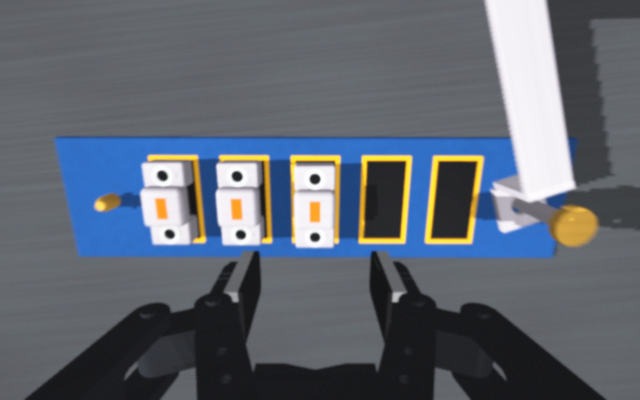

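Three caps are in, the latest at (315,206). On to cap 4.

Request:
play_rows([
  [-7,-58,-20],
  [-14,-116,-42],
  [-21,-174,-42],
  [-28,-232,-42],
  [-35,-290,-42],
], turn=[-0.17,-0.34,-0.51,-0.68,-0.85], fingers=[0.7,0.7,0.7,0.7,0.7])

```text
clock: 21.78
eef_pos: [462.0, 239.8, 164.5]
tool_rot: [3.123, -0.023, 0.76]
force: [1.1, -0.2, -0.4]
width: 59.9
```

```bash
python3 - <<'E'
from h import *
go(459.3,355.7,160,62)
E
```

```text
slide [77.7, -86.0, 4.6] turn -0.322 | at [462.  239.8 164.5] [178.91  -1.32  43.55] w 59.9 t 21.77 q7 -0.83 F [ 1.1 -0.2 -0.4]
```

Request:
play_rows([
  [38,-43,2],
  [77,-86,2],
  [77,-86,2],
  [77,-86,2],
], turn=[-0.16,-0.32,-0.322,-0.322], fingers=[0.7,0.7,0.7,0.7])

```text
clock: 22.28
eef_pos: [458.5, 354.3, 162.5]
tool_rot: [3.116, -0.015, 1.081]
force: [-0.7, -0.7, -0.6]
width: 59.8
```

```bash
python3 - <<'E'
from h import *
caps('c4a')
go(459.3,355.7,7,62)
E
```

```text
cap mark [311. 192.] @28 [459.  354.9] depth [459.2 355.2  29. ] rect [458.5 355.5] [64.5 30. ] ang 62.1
cap mark [444. 375.] @28 [488.1 115.7] depth [489.  110.3  23.4] rect [487.7 108.7] [8.4 4.7] ang 41.6
slide [-0.1, -4.6, 155.6] turn -0.002 | at [458.8 353.5 162.6] [178.52  -0.85  61.86] w 59.8 t 22.32 q7 -0.78 F [ 0.5 -0.5  0.2]
```

Request:
play_rows([
  [0,-2,55],
  [0,-4,110],
  [-0.4,-4,140],
  [-0.4,-4,155],
  [-0.4,-4,155],
], turn=[0,0,0,0,0], fingers=[0.7,0.7,0.7,0.7,0.7])

```text
clock: 22.95
eef_pos: [460.1, 353.9, 7.5]
tool_rot: [3.116, -0.014, 1.078]
force: [-0.5, 0.3, 0.1]
width: 59.8
```

Request:
play_rows([
  [0,0,0],
  [0,0,0],
  [0,0,0],
  [0,0,0],
], turn=[0,0,0,0], fingers=[0.2,0.1,0.1,0.1])

```text
clock: 23.45
eef_pos: [460.9, 354.3, 9.2]
tool_rot: [3.115, -0.016, 1.077]
force: [-0.1, -0.9, 6.2]
width: 28.7
```

Request:
play_rows([
  [0,0,-40],
  [0,0,-85],
  [0,0,-85],
  [0,0,-85],
], turn=[0,0,0,0], fingers=[0.1,0.1,0.1,0.1])

```text
clock: 23.95
eef_pos: [457.6, 354.4, 94.3]
tool_rot: [3.115, -0.016, 1.078]
force: [-0.4, 0.1, -1.2]
width: 29.0
```

```bash
python3 - <<'E'
from h import *
go(466.2,-109,95,-5.5)
E
```

```text
slide [-404.2, 226.9, -1.2] turn 1.174 | at [457.6 354.4  94.3] [178.49  -0.93  61.77] w 29.0 t 23.95 q7 -0.72 F [-0.4  0.1 -1.2]
```

Request:
play_rows([
  [-52,29,0],
  [-104,58,0],
  [-156,88,0],
  [-208,117,0],
  [-260,146,0],
], turn=[0.16,0.32,0.48,0.64,0.8], fingers=[0.1,0.1,0.1,0.1,0.1])

```text
clock: 24.58
eef_pos: [462.3, 54.4, 93.0]
tool_rot: [3.135, -0.028, 0.273]
force: [0.8, 0.6, -1.5]
width: 28.5
```

```bash
python3 - <<'E'
from h import *
go(466.2,-109,95,-5.5)
E
```

```text
slide [-40.3, 158.4, -2.1] turn 0.369 | at [462.3  54.4  93. ] [179.61  -1.62  15.65] w 28.5 t 24.57 q7 -0.7 F [ 0.8  0.6 -1.5]
```

Request:
play_rows([
  [-13,53,-2],
  [-27,106,-2],
  [-40,158,-2],
  [-40,158,-2],
  [-40,158,-2],
], turn=[0.16,0.32,0.369,0.369,0.369], fingers=[0.1,0.1,0.1,0.1,0.1])

```text
clock: 25.2
eef_pos: [465.3, -107.9, 94.0]
tool_rot: [-3.137, -0.026, -0.096]
force: [-0.7, 1.0, -1.2]
width: 28.9
```

```bash
python3 - <<'E'
from h import *
places('p6')
go(466,-109.2,17,-5.5)
E
```

```text
place [104. 208.] [486.   47.2] [10.6 50.6] 84.4 z 7.7
place [181. 209.] [474.6  -8.4] [ 8.3 62.7] 84.6 z 7.7
place [237. 205.] [470.7 -52.3] [30.7 64.9] 85.4 z 7.6
place [316. 182.] [ 486.3 -110.1] [29.1 19.8] 84.6 z 7.7
place [391. 209.] [ 459.8 -164.1] [30.6 65.1] 84.4 z 7.5
y [104. 198.] 845 [494.3  40.6   7.5]
y [178. 196.] 873 [492.9 -14.1   7.4]
y [316. 174.] 706 [ 496.6 -112.     7.3]
y [ 13. 213.] 390 [487.4 103.4  18.4]
y [ 62. 220.] 255 [483.3  56.3  35.4]
y [145. 221.] 262 [477.9   2.6  35.4]
y [269. 247.] 109 [453.6 -75.9  35.4]
y [315. 285.] 628 [ 465.8 -108.   114. ]
slide [-1.4, 2.5, 77.0] turn 0.001 | at [ 465.6 -107.    94.1] [-179.7    -1.51   -5.42] w 28.4 t 25.25 q7 -0.67 F [-0.2  0.1 -1.4]
```

View pics/p6.png

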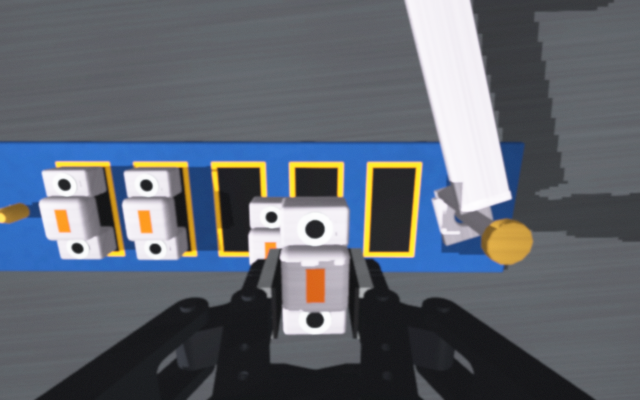

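A cap was knocked: cap 3 now lies at about (454,-76), over the gap between places 3 and 2. I'll park the held cap on the bench, fix cap 3, then come back for it.

```bash
python3 - <<'E'
from h import *
go(585,-20,94,-5.5)
E
```

```text
slide [110.7, -97.9, 3.5] turn 0.001 | at [ 465.6 -107.    94.1] [-179.7    -1.51   -5.42] w 28.4 t 25.25 q7 -0.67 F [-0.2  0.1 -1.4]
```

Request:
play_rows([
  [37,-33,2],
  [74,-66,3],
  [111,-98,3],
  [111,-98,3],
  [111,-98,3],
], turn=[0,0,0,0,0], fingers=[0.1,0.1,0.1,0.1,0.1])

```text
clock: 25.88
eef_pos: [584.1, -18.5, 93.8]
tool_rot: [-3.136, -0.024, -0.092]
force: [0.8, -0.5, -1.0]
width: 28.7
```

```bash
python3 - <<'E'
from h import *
go(585,-20,11,-5.5)
E
```

```text
slide [-1.0, 1.9, 82.7] turn 0.004 | at [584.1 -18.5  93.8] [-179.7    -1.39   -5.28] w 28.7 t 25.88 q7 -0.97 F [ 0.8 -0.5 -1. ]
```

Request:
play_rows([
  [0,0,40],
  [0,0,65],
  [0,0,77],
  [0,0,82],
  [0,0,82.5],
], turn=[0,0,0,0,0], fingers=[0.1,0.1,0.1,0.1,0.1])

```text
clock: 26.5
eef_pos: [586.3, -18.6, 11.8]
tool_rot: [-3.137, -0.025, -0.093]
force: [-0.4, 0.1, -1.3]
width: 28.5
```

Request:
play_rows([
  [0,0,0],
  [0,0,0],
  [0,0,-40],
  [0,0,-95],
  [0,0,-150],
], turn=[0,0,0,0,0], fingers=[0.5,0.5,0.5,0.6,0.6])

```text
clock: 27.12
eef_pos: [582.4, -19.0, 163.7]
tool_rot: [-3.137, -0.025, -0.093]
force: [1.0, 0.3, -0.7]
width: 51.3
```

```bash
python3 - <<'E'
from h import *
go(454,-76,160,-5.5)
E
```

```text
slide [-122.6, 68.6, 0.3] turn 0.003 | at [582.4 -19.  163.7] [-179.72   -1.43   -5.31] w 51.3 t 27.12 q7 -1.04 F [ 1.   0.3 -0.7]
```

Request:
play_rows([
  [-41,23,2],
  [-82,46,2],
  [-122,68,2],
  [-122,68,2],
  [-122,68,2],
], turn=[0,0,0,0,0], fingers=[0.6,0.6,0.6,0.6,0.6])

```text
clock: 27.75
eef_pos: [455.9, -75.2, 158.8]
tool_rot: [-3.136, -0.027, -0.092]
force: [0.6, 0.3, 0.5]
width: 51.1
```

```bash
sed -i 's/if not 20<z<45/if not 24<z<45/' h.py; python3 - <<'E'
from h import *
caps('c3b')
places('c3c')
go(454,-76,15,-5.5)
E
```

```text
cap mark [225.  36.] @28 [587.  -17.8] depth [586.9 -18.   29.2] rect [584.7 -17.7] [30.5 60.5] ang -5.5
cap mark [155. 180.] @28 [482.1  60.1] depth [483.2  56.4  35.5] rect [483.3  56. ] [30.9 63.4] ang -6.2
cap mark [220. 181.] @28 [476.1   4.9] depth [477.5   2.5  35.5] rect [477.5   2.9] [30.6 63.9] ang -5.6
cap mark [317. 207.] @28 [446.1 -75.8] depth [448.3 -76.   35.3] rect [447.9 -75.7] [29.9 64.2] ang -6.6
place [289. 173.] [470.7 -52.7] [29.1 61.5] 84.4 z 7.6
place [351. 176.] [ 465.1 -108.7] [29.3 63.5] 83.5 z 7.6
place [412. 177.] [ 459.8 -164.1] [29.5 64.9] 84.5 z 7.5
y [225.  37.] 211 [586.5 -18.2  29.2]
y [182. 168.] 566 [492.3  40.5   7.4]
y [242. 167.] 562 [488.4 -14.2   7.4]
y [284. 168.] 862 [487.6 -41.7   7.4]
y [356. 171.] 876 [ 479.8 -118.7    7.3]
y [109. 177.] 204 [487.3 103.8  20.5]
y [155. 181.] 160 [483.4  56.2  35.4]
y [220. 181.] 156 [477.8   2.4  35.4]
y [318. 208.] 142 [448.3 -75.9  35.2]
slide [-5.9, 1.8, 143.3] turn 0.005 | at [456.2 -75.  158.4] [-179.73   -1.52   -5.22] w 51.5 t 27.85 q7 -0.83 F [-0.4  0.4 -0. ]
```

View pics/c3b.png

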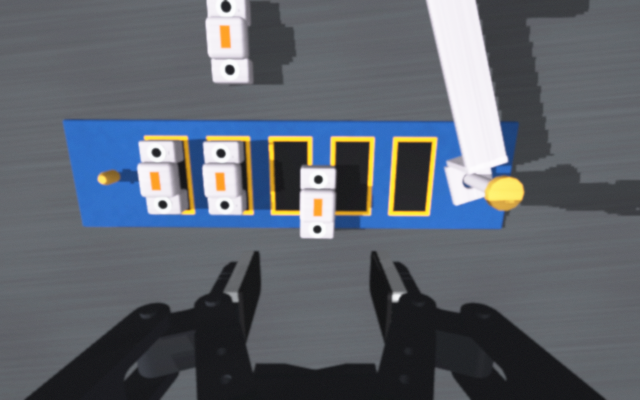

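```bash
python3 - <<'E'
from h import *
go(448.5,-75.9,13.5,-5.5)
E
```

```text
slide [-11.4, 2.3, 144.7] turn 0.005 | at [456.2 -75.  158.4] [-179.73   -1.52   -5.22] w 51.5 t 27.85 q7 -0.83 F [-0.4  0.4 -0. ]
```

Request:
play_rows([
  [-6,2,50],
  [-11,2,100],
  [-11,2,130],
  [-11,2,144],
  [-11,2,144],
], turn=[0.01,0.01,0.01,0.01,0.01], fingers=[0.6,0.6,0.6,0.6,0.6])

```text
clock: 28.48
eef_pos: [449.3, -75.4, 13.1]
tool_rot: [-3.136, -0.025, -0.101]
force: [0.4, 0.5, -0.0]
width: 51.3
```

Request:
play_rows([
  [0,0,0],
  [0,0,0],
  [0,0,0],
  [0,0,0],
], turn=[0,0,0,0], fingers=[0.2,0.1,0.1,0.1])

```text
clock: 28.98
eef_pos: [449.9, -75.3, 13.6]
tool_rot: [-3.136, -0.027, -0.1]
force: [0.3, 0.5, 4.4]
width: 28.7
```

Request:
play_rows([
  [0,0,-20],
  [0,0,-50],
  [0,0,-50],
  [0,0,-50],
], turn=[0,0,0,0], fingers=[0.1,0.1,0.1,0.1])

```text
clock: 29.48
eef_pos: [448.4, -74.9, 63.2]
tool_rot: [-3.135, -0.026, -0.1]
force: [-0.5, 0.3, -1.0]
width: 28.7
```

```bash
python3 - <<'E'
from h import *
go(472.5,-53.7,66,-5.5)
E
```

```text
slide [21.9, -23.5, -2.1] turn -0.004 | at [448.4 -74.9  63.2] [-179.65   -1.5    -5.72] w 28.7 t 29.48 q7 -0.61 F [-0.5  0.3 -1. ]
```

Request:
play_rows([
  [22,-23,0],
  [22,-23,0],
  [22,-23,0],
], turn=[0,0,0], fingers=[0.1,0.1,0.1])

```text
clock: 29.85
eef_pos: [471.7, -54.4, 63.1]
tool_rot: [-3.136, -0.024, -0.1]
force: [1.0, -0.4, -1.5]
width: 28.8
```

```bash
python3 - <<'E'
from h import *
go(472.5,-53.7,14.8,-5.5)
E
```

```text
slide [-0.4, -0.5, 48.3] turn -0.004 | at [471.7 -54.4  63.1] [-179.66   -1.4    -5.72] w 28.8 t 29.85 q7 -0.69 F [ 1.  -0.4 -1.5]
```

Request:
play_rows([
  [0,0,25],
  [0,0,38],
  [0,0,45],
  [0,0,48],
  [0,0,48],
], turn=[0,0,0,0,0], fingers=[0.1,0.1,0.1,0.1,0.1])

```text
clock: 30.48
eef_pos: [472.8, -54.5, 15.2]
tool_rot: [-3.136, -0.024, -0.1]
force: [-0.8, -0.4, -1.0]
width: 29.0
```

Request:
play_rows([
  [0,0,0],
  [0,0,0],
  [0,0,-20],
  [0,0,-75],
  [0,0,-135],
], turn=[0,0,0,0,0], fingers=[0.48,0.48,0.48,0.6,0.6])

```text
clock: 31.1
eef_pos: [468.8, -54.8, 151.5]
tool_rot: [-3.136, -0.023, -0.1]
force: [2.8, 0.5, -0.1]
width: 51.2
```

```bash
python3 - <<'E'
from h import *
caps('c3d')
go(586,-18,160,-5.5)
E
```

```text
cap mark [250.  50.] @28 [587.3 -17.6] depth [586.9 -17.8  29.2] rect [586.4 -17.8] [30.4 63.5] ang -5.6
cap mark [177. 198.] @28 [480.2  61.2] depth [481.8  57.7  35.2] rect [483.   56.1] [30.4 63.1] ang -5.4
cap mark [244. 198.] @28 [474.5   5.2] depth [476.3   3.3  35.1] rect [477.7   2.8] [30.3 63.2] ang -5.7
cap mark [315. 199.] @28 [467.4 -53.9] depth [469.4 -54.2  35.3] rect [471.2 -54. ] [29.3 63.2] ang -5.5
slide [109.5, -50.0, 1.5] turn -0.006 | at [471.9 -56.6 157.6] [-179.68   -1.89   -5.86] w 51.1 t 31.15 q7 -0.87 F [ 1.6 -1.1  3.9]
```

Cap 3 is back in place 3. Now the parked cap, at about (586.5,-17.8).

Request:
play_rows([
  [55,-25,0],
  [109,-50,0],
  [109,-50,0],
  [109,-50,0],
], turn=[0,0,0,0], fingers=[0.6,0.6,0.6,0.6])

```text
clock: 31.65
eef_pos: [584.3, -18.2, 161.1]
tool_rot: [-3.136, -0.031, -0.102]
force: [-0.0, -0.8, 0.9]
width: 51.1
```

```bash
python3 - <<'E'
from h import *
caps('c4b')
go(586.5,-17.8,7,-5.5)
E
```

```text
cap mark [316. 194.] @28 [586.3 -18.1] depth [586.6 -18.1  29.2] rect [587.1 -17.8] [29.8 63.3] ang -5.5
cap mark [305. 311.] @28 [472.7   3.4] depth [477.1   2.5  35.4] rect [477.7   3.4] [29.4 65.1] ang -5.7
cap mark [367. 312.] @28 [465.9 -54.9] depth [470.9 -54.1  35.4] rect [470.9 -53.4] [29.4 65. ] ang -5.8
slide [-2.4, -0.2, 154.2] turn -0.008 | at [583.9 -18.5 161.2] [-179.69   -1.8    -5.93] w 51.4 t 31.7 q7 -1.04 F [-1.   0.1  0.3]
```

Request:
play_rows([
  [-2,0,55],
  [-2,0,110],
  [-2,0,140],
  [-2,0,154],
  [-2,0,154],
], turn=[-0.008,-0.008,-0.008,-0.008,-0.008], fingers=[0.6,0.6,0.6,0.6,0.6])

```text
clock: 32.33
eef_pos: [586.1, -18.6, 7.2]
tool_rot: [-3.137, -0.03, -0.097]
force: [0.7, -0.3, -0.1]
width: 51.1
```

Request:
play_rows([
  [0,0,0],
  [0,0,0],
  [0,0,0],
  [0,0,0],
], turn=[0,0,0,0], fingers=[0.2,0.1,0.1,0.1])

```text
clock: 32.83
eef_pos: [587.0, -19.1, 9.0]
tool_rot: [-3.137, -0.033, -0.097]
force: [-0.8, -0.4, 7.2]
width: 28.9
```

Request:
play_rows([
  [0,0,-40],
  [0,0,-85],
  [0,0,-85],
  [0,0,-85],
], turn=[0,0,0,0], fingers=[0.1,0.1,0.1,0.1])

```text
clock: 33.33
eef_pos: [583.9, -18.4, 93.8]
tool_rot: [-3.136, -0.033, -0.096]
force: [-0.0, 0.4, -2.2]
width: 28.7
```

```bash
python3 - <<'E'
from h import *
go(466.4,-109,90,-5.5)
E
```

```text
slide [-108.3, 101.4, -0.3] turn -0.0 | at [583.9 -18.4  93.8] [-179.68   -1.87   -5.52] w 28.7 t 33.33 q7 -0.95 F [-0.   0.4 -2.2]
```

Request:
play_rows([
  [-36,34,0],
  [-72,68,0],
  [-108,101,0],
  [-108,101,0],
  [-108,101,0],
], turn=[0,0,0,0,0], fingers=[0.1,0.1,0.1,0.1,0.1])

```text
clock: 33.95
eef_pos: [466.9, -108.1, 89.1]
tool_rot: [-3.135, -0.032, -0.096]
force: [0.3, 0.2, -1.7]
width: 29.0
```

```bash
python3 - <<'E'
from h import *
snap('wrist','p7')
go(465.8,-109,16.2,-5.5)
E
```

```text
slide [-3.9, 1.8, 72.9] turn 0.001 | at [ 467.5 -107.8   89.2] [-179.65   -1.86   -5.43] w 28.3 t 34.0 q7 -0.63 F [ 0.8 -0.3 -0.6]
```

View pics/p7.png

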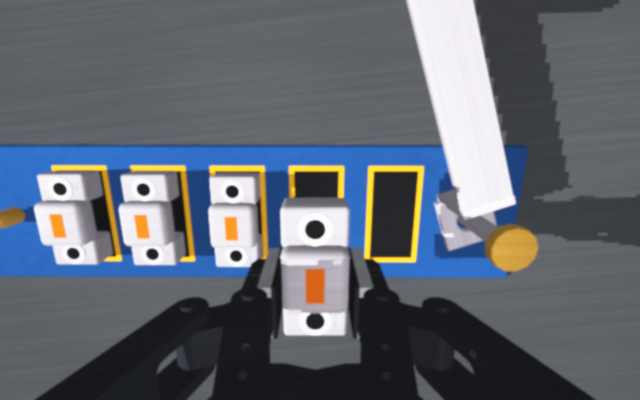

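All three placed caps stand in outlines 5, 4 and 3, and the fourth is above place 2. I'll lower it.

Request:
play_rows([
  [-4,2,30],
  [-4,2,55],
  [-4,2,66],
  [-4,2,71],
  [-4,2,72],
], turn=[0,0,0,0,0], fingers=[0.1,0.1,0.1,0.1,0.1])

```text
clock: 34.62
eef_pos: [466.1, -108.7, 16.8]
tool_rot: [-3.135, -0.032, -0.094]
force: [1.0, -0.5, -1.1]
width: 28.6
```

Request:
play_rows([
  [0,0,0],
  [0,0,0],
  [-2,0,-20],
  [-4,0,-75],
  [-6,0,-135],
], turn=[0,0,0,0,0], fingers=[0.48,0.48,0.48,0.6,0.6])

```text
clock: 35.25
eef_pos: [455.1, -108.4, 152.9]
tool_rot: [-3.135, -0.031, -0.094]
force: [0.7, 0.2, 0.6]
width: 51.2
```

Request:
play_rows([
  [0,0,-50],
  [0,0,-50],
  [0,0,-50],
], turn=[0,0,0], fingers=[0.6,0.6,0.6])

```text
clock: 35.62
eef_pos: [453.3, -107.8, 202.8]
tool_rot: [-3.134, -0.031, -0.093]
force: [0.6, 0.2, 0.3]
width: 51.4
```

```bash
python3 - <<'E'
from h import *
caps('r1')
places('r2')
go(614.5,-174.5,140,13.5)
E
```

```text
cap mark [143. 173.] @28 [481.6  60.3] depth [482.5  56.5  35.3] rect [483.1  56. ] [30.1 63.4] ang -6.0
cap mark [199. 173.] @28 [476.3   5.3] depth [477.4   2.3  35.3] rect [477.4   2.5] [30.6 63.5] ang -6.1
cap mark [316. 174.] @28 [ 464.8 -108.6] depth [ 466.3 -108.8   35.3] rect [ 466.  -108.6] [29.6 63.4] ang -6.0
cap mark [259. 175.] @28 [469.1 -52.8] depth [470.3 -54.2  35.3] rect [471.  -53.8] [30.3 63.3] ang -5.9
place [369. 168.] [ 460.3 -163.2] [28.6 62.1] 83.3 z 7.5
y [388.   5.] 252 [ 594.7 -173.7   66.7]
y [168. 163.] 451 [489.7  40.4   7.3]
y [220. 160.] 463 [487.9 -14.    7.4]
y [271. 157.] 459 [490.9 -68.6   7.3]
y [315. 157.] 535 [ 483.8 -109.8    7.3]
y [369. 169.] 878 [ 461.3 -163.1    7.3]
y [103. 169.] 149 [487.  103.9  20.1]
y [143. 172.] 110 [483.1  56.1  35.4]
y [199. 172.] 117 [477.9   2.5  35.4]
y [259. 174.] 114 [471.1 -54.2  35.3]
y [316. 174.] 105 [ 465.8 -108.9   35.4]
y [439. 181.] 718 [ 456.  -214.    68.6]
slide [165.4, 51.4, 66.4] turn -0.33 | at [ 452.8 -108.1  201.9] [-179.62   -1.65   -5.39] w 51.2 t 35.73 q7 -0.83 F [-0.3 -1.  -0.1]
```

View pics/r1.png

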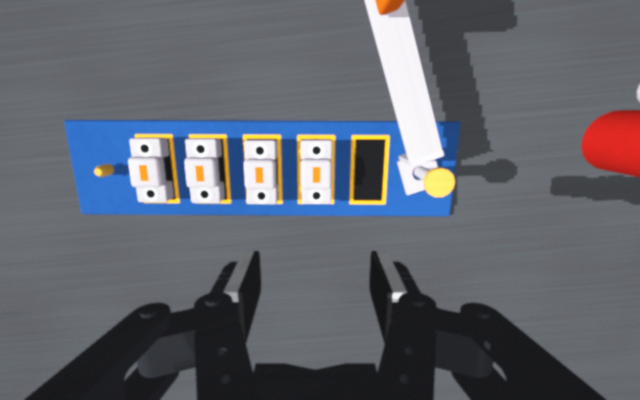

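All four caps stand in outlines 5 to 2, each within about 2 mm. Now the strap.

Request:
play_rows([
  [55,17,0],
  [110,34,20],
  [165,51,40],
  [165,51,60],
  [165,51,60],
], turn=[-0.11,-0.22,-0.33,-0.33,-0.33], fingers=[0.6,0.6,0.6,0.6,0.6])

```text
clock: 36.35
eef_pos: [611.0, -173.5, 143.0]
tool_rot: [-3.141, -0.023, 0.234]
force: [0.5, 0.2, 1.1]
width: 51.5
```

```bash
python3 - <<'E'
from h import *
p,im,d=snap('wrist','s1'); W=cloud(p,d)
h=cv2.cvtColor(im,cv2.COLOR_BGR2HSV)
g=(W[...,2]>86)&(W[...,2]<100)&(np.hypot(W[...,0]-613,W[...,1]+175)<40)&(h[...,1]>100)
q=W[g]; r=cv2.minAreaRect(q[:,:2].astype(np.float32)); print(r,np.median(q[:,2]))
wh=(h[...,1]<60)&(h[...,2]>120)&(W[...,2]>36)&(W[...,2]<60)&(np.abs(W[...,1]+175)<90); q=W[wh]
v=np.linalg.svd(q[:,:2]-q[:,:2].mean(0),full_matrices=False)[2][0]; print(np.degrees(np.arctan(v[1]/v[0])),cv2.minAreaRect(q[:,:2].astype(np.float32)))
go(614.5,-174.5,60,13.5)
E
```

```text
((612.6403198242188, -176.01011657714844), (33.354515075683594, 17.071001052856445), 13.260750770568848) 91.99219295790068
13.515647526371783 ((603.614013671875, -177.62203979492188), (296.4649353027344, 30.131107330322266), 13.546645164489746)
slide [0.5, 1.5, 84.7] turn -0.001 | at [ 611.6 -173.7  144.6] [179.97  -1.45  13.42] w 51.2 t 36.4 q7 -0.56 F [ 0.3 -0.2  0.5]
```

View pics/s1.png

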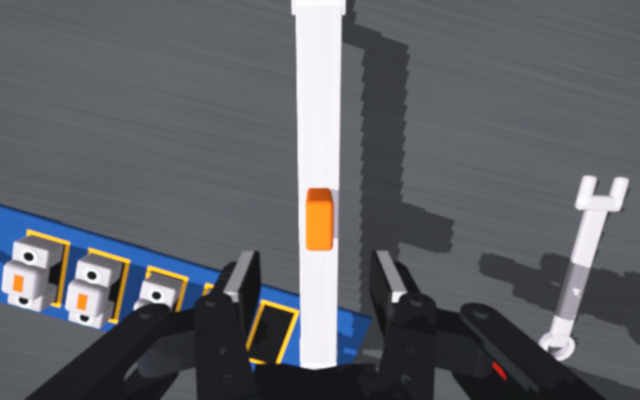

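Request:
play_rows([
  [-1.5,2.5,40],
  [-1.5,2.5,70],
  [-1.5,2.5,82],
  [-1.5,2.5,82],
], turn=[0,0,0,0], fingers=[0.6,0.6,0.6,0.6])

```text
clock: 36.9
eef_pos: [612.3, -175.7, 63.0]
tool_rot: [3.141, -0.025, 0.234]
force: [0.5, 0.6, -1.1]
width: 51.1
```

Request:
play_rows([
  [0,0,0],
  [0,0,0],
  [0,0,0],
  [0,0,0],
  [0,0,0],
], turn=[0,0,0,0,0], fingers=[0,0,0,0,0])

```text
clock: 37.52
eef_pos: [613.2, -175.9, 64.6]
tool_rot: [3.141, -0.027, 0.235]
force: [-0.7, 0.3, 6.5]
width: 16.8
```

Request:
play_rows([
  [0,0,-10],
  [0,0,-20],
  [0,0,-30],
  [0,0,-30],
], turn=[0,0,0,0], fingers=[0,0,0,0])

```text
clock: 38.02
eef_pos: [612.7, -176.3, 95.6]
tool_rot: [3.14, -0.028, 0.234]
force: [2.8, -0.4, -2.2]
width: 17.3
```

```bash
python3 - <<'E'
from h import *
arc((455.4,-213.7),25,5)
go(614.5,-174.5,60,13.5)
E
```

```text
[[-0.6, -14.1, -0.0], [-2.4, -28.1, -0.1], [-5.5, -41.9, -0.2], [-9.7, -55.3, -0.4], [-15.1, -68.3, -0.5]] [np.float64(-0.087), np.float64(-0.175), np.float64(-0.262), np.float64(-0.349), np.float64(-0.436)]
slide [1.2, -1.4, 35.6] turn -0.001 | at [ 612.7 -176.3   95.6] [179.92  -1.61  13.43] w 17.3 t 38.02 q7 -0.51 F [ 2.8 -0.4 -2.2]
```

Request:
play_rows([
  [-0.6,-14,0],
  [-2.4,-28,0],
  [-5.5,-42,0],
  [-9.7,-55.3,0],
  [-15.1,-68.3,0],
], turn=[-0.087,-0.175,-0.262,-0.349,-0.436], fingers=[0,0,0,0,0])

```text
clock: 38.65
eef_pos: [581.4, -112.7, 94.7]
tool_rot: [3.129, -0.024, 0.673]
force: [1.2, -0.2, -3.1]
width: 17.2
```

```bash
python3 - <<'E'
from h import *
arc((455.4,-213.7),25,5)
go(614.5,-174.5,60,13.5)
E
```

```text
[[-0.6, -14.1, -0.2], [-2.5, -28.0, -0.4], [-5.6, -41.8, -0.6], [-9.8, -55.2, -0.9], [-15.3, -68.2, -1.2]] [np.float64(-0.087), np.float64(-0.175), np.float64(-0.262), np.float64(-0.349), np.float64(-0.436)]
slide [-13.5, 68.5, 35.2] turn 0.438 | at [ 581.4 -112.7   94.7] [179.3   -1.38  38.59] w 17.2 t 38.65 q7 -0.22 F [ 1.2 -0.2 -3.1]
```

Request:
play_rows([
  [-0.6,-14,0],
  [-2.5,-28,0],
  [-5.6,-42,0],
  [-9.8,-55.2,0],
  [-15.3,-68.2,-1],
], turn=[-0.087,-0.175,-0.262,-0.349,-0.436], fingers=[0,0,0,0,0])

```text
clock: 39.28
eef_pos: [526.1, -68.4, 94.2]
tool_rot: [3.121, -0.016, 1.113]
force: [0.1, 1.3, -3.4]
width: 16.8
```

```bash
python3 - <<'E'
from h import *
arc((455.4,-213.7),17,4)
go(614.5,-174.5,60,13.5)
E
```

```text
[[-0.5, -12.0, -0.3], [-1.9, -23.9, -0.5], [-4.2, -35.6, -0.8], [-7.3, -47.2, -1.1]] [np.float64(-0.074), np.float64(-0.148), np.float64(-0.223), np.float64(-0.297)]
slide [-56.6, 125.5, 35.9] turn 0.877 | at [526.1 -68.4  94.2] [178.84  -0.94  63.74] w 16.8 t 39.27 q7 0.08 F [ 0.1  1.3 -3.4]
```

Request:
play_rows([
  [-0.5,-12,0],
  [-1.9,-24,-0.5],
  [-4.2,-35.6,-1],
  [-7.3,-47.2,-1],
  [-7.3,-47.2,-1],
], turn=[-0.074,-0.148,-0.223,-0.297,-0.297], fingers=[0,0,0,0,0])

```text
clock: 39.9
eef_pos: [479.8, -53.7, 94.2]
tool_rot: [3.118, -0.01, 1.409]
force: [0.2, 0.4, -2.1]
width: 16.8
```

```bash
python3 - <<'E'
from h import *
snap('wrist','s2'); snap('side','s2s'); snap('top','s2t')
go(614.5,-174.5,60,13.5)
for n in('s2s','s2t'):
    im=cv2.imread(f'pics/{n}.png'); c=im[170:300,230:370] if n=='s2s' else im[180:280,230:450]
    cv2.imwrite(f'pics/{n}z.png',cv2.resize(c,None,fx=3.5,fy=3.5,interpolation=cv2.INTER_CUBIC))
E
```

```text
slide [-97.6, 151.1, 36.6] turn 1.172 | at [480.4 -53.9  94.1] [178.67  -0.59  80.66] w 17.0 t 40.05 q7 0.28 F [-1.1  1.7 -3.1]
```

View pics/s2.png

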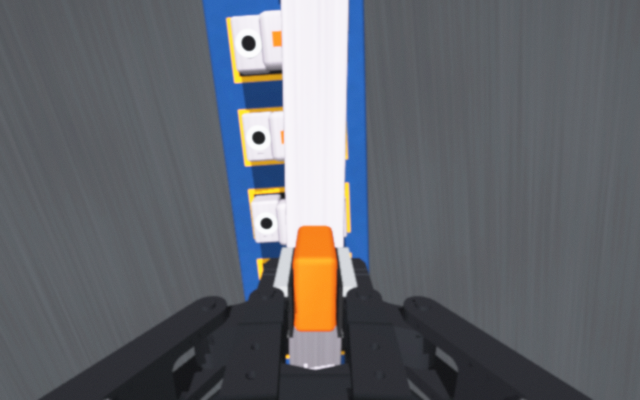

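View pics/s2sz.png

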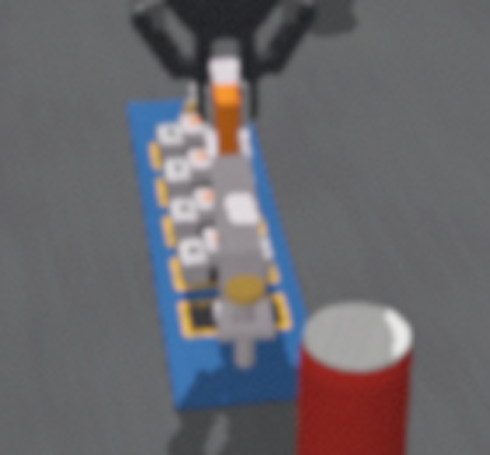

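View pics/s2tz.png

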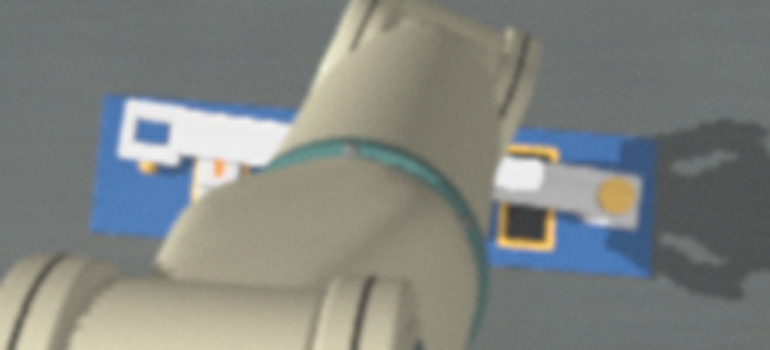

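The stud shows just beside the slot in the top view (zoomed crop: slot (152,130), stud (147,167)), so about 4° remain.

```bash
python3 - <<'E'
from h import *
arc((455.4,-213.7),3.9,2)
E
```

```text
[[-0.1, -5.5, -0.1], [-0.5, -11.0, -0.3]] [np.float64(-0.034), np.float64(-0.068)]
```

Request:
play_rows([
  [0,-5.5,0],
  [-0.5,-11,0],
  [-0.5,-11,0],
], turn=[-0.034,-0.068,-0.068], fingers=[0,0,0])

```text
clock: 40.42
eef_pos: [469.1, -52.5, 93.9]
tool_rot: [3.118, -0.009, 1.476]
force: [0.5, 1.6, -2.7]
width: 16.9
```

```bash
python3 - <<'E'
from h import *
p,im,d=snap('top','s3t'); W=cloud(p,d)
go(470.8,-53.4,60,84.5)
c=im[180:280,230:450]
cv2.imwrite('pics/s3tz.png',cv2.resize(c,None,fx=3.5,fy=3.5,interpolation=cv2.INTER_CUBIC))
print(W[205:235,262:285,2].round(0).astype(int))
E
```

```text
slide [-1.0, 0.8, 33.9] turn 0.001 | at [469.3 -52.5  93.9] [178.64  -0.51  84.54] w 17.2 t 40.48 q7 0.33 F [-0.   1.5 -2.7]
[[   1    3    3    5    2    6    0    7    1    3    0    6    2    2
    -1    1    0    1    0   -3    3    5   -2]
 [   0    5    3    3    2    1    4    6   -1    3    3    0    1   -2
     0    3    0   -1    7   -2    0    2   -1]
 [   4    5    4    2    4    2    5    0    5   -3    1    3    4   -1
     5   -1    1   -1    1   -1    5    3    1]
 [   6    5    8    9    9    6    3    1    5    8    9   10    2    9
     7    9    8    3   -2    2    4    2    4]
 [   7    9    8    7   10    8    7    5    7    7    8   10   13    5
    10    4    6    6    8   11   12    5    8]
 [  10   10    2    9    6    8   10    6    6    6    7   10    4    5
     4    6    7    2    8   10    7    9    1]
 [   8    7    7    9    6    9    3    7    8    6    5    9    6    3
     8    8    8    4    9    5    7    9    9]
 [   7    7    9    6    7    9   11    8    9    9    4    7    8    7
     9    7    7   12    8    7    6    6    7]
 [   7    6    
[... 1925 characters left out ...]
3   29    4    6    8    6   11   19   17    9    4
     3    6   34   71   76   72   71   76   71]
 [   8   10   30   36   34   36   33   32   32   31    6    7    6    8
     6   32   36   74   74   73   75   77   73]
 [  10    7   32   32   33   37   35   38   30   33   37   32   33   36
    32    9   36   73   73   70   72   72   73]
 [   7   35   32   35 1208   36   33   34   33   36   32   29   37   34
    35   34   34   74   76   70   72   71   72]
 [   6   28   33   33   37   36   33   40   33   35   35   36   31   35
    35   35   34   34   39   47   32    2    5]
 [  10   31   31   33   32   34   35   34   33   36   35   38   37   36
    33   34   36   38   30    7   11    6    4]]
```

View pics/s3tz.png

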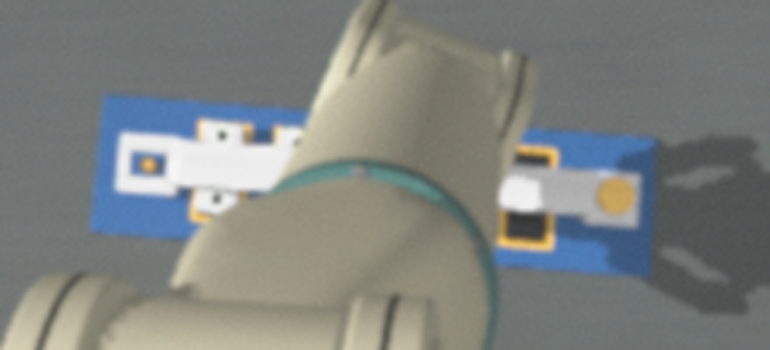

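```bash
python3 - <<'E'
from h import *
import pickle
p=pickle.load(open('pics/s3t.pkl','rb'));d=np.load('pics/s3t.npy');W=cloud(p,d);Z=W[...,2]
sub=np.zeros((400,640),bool); sub[219:233,263:281]=True
hole=sub&(Z<29)&(Z<1000)
# hole comp
l=comps(hole,20); 
for c,s,m in l: 
    print(c,s, atz(p,*c,33.).round(1)); st=m&(Z>15)
    y,x=np.nonzero(st); print('stud',x.mean(),y.mean(),st.sum(),atz(p,x.mean(),y.mean(),22.).round(1))
foot=np.zeros_like(hole);foot[215:236,262:281]=True; foot&=(Z>27)&(Z<42)
q=W[foot]; print('foot rect',cv2.minAreaRect(q[:,:2].astype(np.float32)))
b=(Z>66)&(Z<82)&(W[...,1]>0)&(W[...,1]<110)&(abs(W[...,0]-480)<40); q=W[b]; print('bar',cv2.minAreaRect(q[:,:2].astype(np.float32)),np.median(q[:,2]))
E
```

```text
[272.20547945 226.75342466] [266 223  12   9  73] [485.3 105.2  33. ]
stud 271.76190476190476 227.0 21 [485.9 107.3  22. ]
foot rect ((486.08123779296875, 105.64779663085938), (43.049713134765625, 40.36779022216797), 84.30935668945312)
bar ((479.3233642578125, 45.85639572143555), (80.4730224609375, 30.029102325439453), 84.41912078857422) 74.2079163403364
```

The slot centre is at (485.7,105.4) and the stud at (485.9,107.3), so lateral error is well under the ±2.75 mm clearance. I'll lower it.

Request:
play_rows([
  [0,0,5],
  [0,0,10],
  [0,0,15],
  [0,0,19],
  [0,0,19],
], turn=[0,0,0,0,0], fingers=[0,0,0,0,0])

```text
clock: 41.1
eef_pos: [469.6, -52.6, 74.4]
tool_rot: [3.119, -0.009, 1.475]
force: [0.6, 2.0, -4.8]
width: 17.1
```

```bash
python3 - <<'E'
from h import *
p,im,d=snap('top','s4t'); Z=cloud(p,d)[...,2]
go(470.8,-53.4,60,84.5); print(Z[216:236,262:281].round(0).astype(int))
E
```

```text
slide [-0.8, 0.9, 14.6] turn 0.0 | at [469.6 -52.6  74.6] [178.67  -0.49  84.52] w 17.1 t 41.15 q7 0.34 F [-0.1  1.1 -4.4]
[[   9    5    7   10    6    7    6    8    7    9    3    8    8   13
     5   11    9    4    6]
 [   6    7   13    7    7    6    5    9    7    8    8    6    7   11
     3    7    6    7    6]
 [   8    7   12    6   11    8    7    6   10    7    9   10    5    6
     6   11    9    6   12]
 [   4    5    7    3   12   12   14   14   18   13    5    7   12    8
     2   10    7    8   12]
 [   6    5    9   13   13   16   15   17   13   12   16   13   17   16
    17   15   12   18   17]
 [  12    9    6   14   11   14   17   13   12   15   18   20   17   17
    12   16   17   16   55]
 [   8    7    4   16   17   15   14   16   15   15   11   17   18   17
    19   12   16   11   54]
 [  13    9    4   16   17   16   15   18   17   19   13    8   16   18
    15   15   17   16   59]
 [  12    7    8   18   16   13    7   11    7    6    6    6    9    8
     7   12   17   16   52]
 [   8    7    4   17   16   12   11    9    4   22   26   20    8    7
     
[... 323 characters left out ...]
 [   8   11    9   12   13   10    4    7    8   14   22   16   11   12
     6    7   15   17   53]
 [   4    9    7   16   16   12   12    7    7    7    7    7    2    8
     5    9   17   17   51]
 [   7    4   15   15   19   15   12   14    6   13   16   14   17   12
    15   17   14   52   54]
 [   7    6   17   17   20   15   17   12   15    9   15   14   19   15
    12   14   18   54   53]
 [   5    8   13   16   16   16   15   14   13   18   13   15   18   17
    15   16   14   13   36]
 [   6    6   16   14   15   14   19   14   19   15   15   13   15   11
    14   15   14   22   16]
 [   8   13   10    3    7    9    9   10   11   12   18   15   18   17
    13   10   17   16   14]]
```

The stud now stands through the slot and the foot is about 2 mm above the plate. I'll seat it and release.

Request:
play_rows([
  [0,0,1],
  [0,0,2],
  [0,0,2],
], turn=[0,0,0], fingers=[0,0,0])

```text
clock: 41.52
eef_pos: [469.7, -52.9, 72.8]
tool_rot: [3.118, -0.008, 1.475]
force: [-0.5, 1.1, 1.1]
width: 16.9
```

Request:
play_rows([
  [0,0,0],
  [0,0,0],
  [0,0,0],
  [0,0,-20],
  [0,0,-60],
], turn=[0,0,0,0,0], fingers=[0.5,0.5,0.5,0.5,0.5])

```text
clock: 42.15
eef_pos: [467.2, -53.3, 132.4]
tool_rot: [3.121, -0.008, 1.475]
force: [1.7, -0.0, 0.3]
width: 42.6
```

Request:
play_rows([
  [0,0,-60],
  [0,0,-120],
  [60,-10,-180],
  [90,-20,-200],
  [90,-20,-200],
], turn=[0,0,0,0,0], fingers=[0.5,0.5,0.5,0.5,0.5])

```text
clock: 42.78
eef_pos: [452.8, 41.1, 335.1]
tool_rot: [3.116, -0.012, 1.482]
force: [-0.4, -0.5, -0.7]
width: 42.7
```

```bash
python3 - <<'E'
from h import *
p,im,d=snap('wrist','f1'); W=cloud(p,d); Z=W[...,2]
h=cv2.cvtColor(im,cv2.COLOR_BGR2HSV)
b=(Z>42)&(Z<60)&(h[...,1]<60)&(abs(W[...,0]-475)<60); q=W[b]
print(cv2.minAreaRect(q[:,:2].astype(np.float32)))
for y in range(-200,100,50):
    s=q[abs(q[:,1]-y)<12]; 
    if len(s): print(y,np.median(s[:,2]).round(1),len(s))
pt,it,dt=snap('top','f1t'); snap('side','f1s'); Wt=cloud(pt,dt); 
go(470.8,-53.4,60,84.5)
cv2.imwrite('pics/f1tz.png',cv2.resize(it[180:280,230:450],None,fx=3.5,fy=3.5,interpolation=cv2.INTER_CUBIC))
print(Wt[216:236,262:281,2].round(0).astype(int))
E
```

```text
((469.16876220703125, -63.65606689453125), (299.8848876953125, 30.208457946777344), 84.3282699584961)
-200 50.2 162
-150 50.5 292
-100 50.6 275
-50 50.8 154
0 50.6 389
50 50.8 422
slide [-89.2, 22.9, 272.0] turn -0.001 | at [451.3  36.1 332.1] [178.89  -0.42  84.43] w 42.8 t 42.92 q7 -0.1 F [ 0.3 -0.9  1. ]
[[745 747 747 747 748 747 748 747 748 749 748 748 748 750 749 749 748 749
  750]
 [746 745 746 747 747 748 748 749 749 751 748 750 750 750 750 750 750 749
  749]
 [746 748 749 749 750 748 748 750 749 750 750 751 751 751 751 750 751 750
  751]
 [748 749 747 749 750 749 750 750 749 750 752 753 750 752 752 751 752 749
  752]
 [749 749 749 749 749 750 751 750 749 751 750 750 752 751 752 751 752 751
  751]
 [747 749 749 750 750 750 751 752 752 751 751 753 751 751 753 752 753 753
  752]
 [749 749 749 751 751 751 754 753 751 751 753 754 753 752 753 753 753 753
  752]
 [751 752 751 751 752 753 753 753 753 754 754 753 754 753 754 753 753 753
  754]
 [752 753 750 751 754 753 754 754 754 754 754 754 754 754 754 756 755 755
  753]
 [751 752 751 753 752 753 752 752 755 755 754 756 754 753 755 755 754 756
  756]
 [751 754 752 754 754 754 753 756 754 756 755 756 754 755 757 756 756 755
  754]
 [753 753 752 754 755 755 756 755 755 755 754 757 756 756 756 757 756 757
  757]
 [753 752 753 755 755 755 754 756 757 756 757 757 758 756 756 756 756 757
  757]
 [755 754 756 756 755 757 757 757 756 756 757 759 759 758 758 758 758 758
  757]
 [754 754 756 754 757 757 756 758 758 758 759 756 759 758 759 759 757 757
  758]
 [755 755 756 756 758 758 758 758 759 758 758 759 759 758 758 759 759 760
  759]
 [755 756 757 756 758 758 759 759 758 758 759 758 760 759 760 760 759 761
  759]
 [758 758 759 757 758 758 757 759 758 759 758 762 761 760 761 760 759 761
  762]
 [757 758 758 758 758 758 759 760 759 762 762 760 760 759 759 761 761 761
  760]
 [757 758 759 761 758 760 759 759 762 761 761 761 761 761 761 761 762 762
  762]]
```

View pics/f1.png

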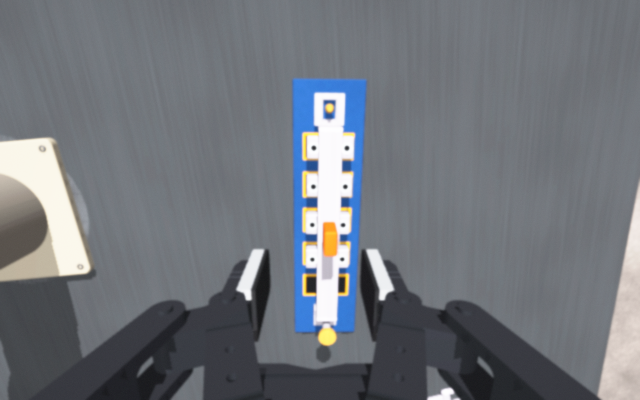

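View pics/f1s.png

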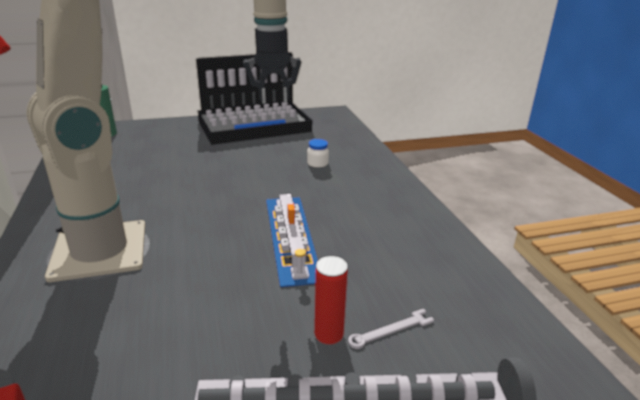

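```bash
python3 - <<'E'
from h import *
im=cv2.imread('pics/f1.png')[70:350,270:390]; cv2.imwrite('pics/f1z.png',cv2.resize(np.rot90(im,1).copy(),None,fx=2.8,fy=2.8,interpolation=cv2.INTER_CUBIC))
import pickle
p=pickle.load(open('pics/f1.pkl','rb')); W=cloud(p,np.load('pics/f1.npy')); Z=W[...,2]
u=np.array([.0961,.9954]); 
for i,k in zip((5,4,3,2),(2,1,0,-1)):
    c=np.array([470.8,-54])+55*k*u
    q=W[(Z>20)&(Z<31)&(np.hypot(W[...,0]-c[0],W[...,1]-c[1])<45)]; r=cv2.minAreaRect(q[:,:2].astype(np.float32)); print(i,c.round(1),np.round(r[0],1),np.round(r[1],1),round(r[2],1))
f=(Z>8.8+1)&(Z<17)&(np.hypot(W[...,0]-486,W[...,1]-107)<24);q=W[f];print('foot',cv2.minAreaRect(q[:,:2].astype(np.float32)),np.median(q[:,2]))
E
```

```text
5 [481.4  55.5] [482.4  49.5] [72.  63.1] 84.5
4 [476.1   0.7] [479.   -7.1] [71.2 73.2] 21.5
3 [470.8 -54. ] [469.6 -66.9] [56.9 62.8] 84.5
2 [ 465.5 -108.7] [466.9 -95.9] [56.1 63.2] 84.7
foot ((485.71319580078125, 106.10025024414062), (41.597721099853516, 39.7833137512207), 84.50492858886719) 12.778315078413357
```

View pics/f1z.png

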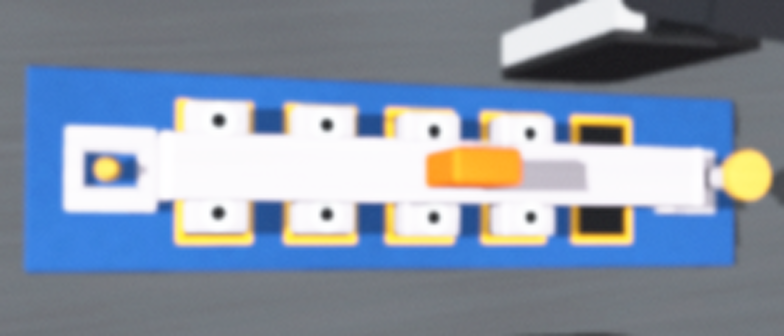

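The zoom shows all four caps in their outlines, the stud inside the slot and the foot top about 12.8 mm up (flat is 12). I'll hand in.

```bash
python3 - <<'E'
from h import *
print(ctrl.finish_job(), ctrl.read_state()['clock'])
E
```

```text
the job is handed in; nothing more can be done
the job is handed in; nothing more can be done
```

The job is handed in at about 43 s of the 210 s allowed. All four caps present stand in places 2 to 5, and the strap is down over the short stud. No verdict was reported.

- **Sequence:** I swung the strap about 50° further out of the way, then placed the caps one by one. Cap 3 was knocked out of place 3 partway through. I parked the cap I was holding on the bench, reset cap 3, and then placed the parked one. Last, I lifted the strap about 30 mm, swung it back, lowered it over the stud and let go.
- **Caps:** Before the strap went back, each cap was within about 2.5 mm and 1° of its outline. In the last close-up all four are still in their outlines.
- **Strap:** The bar top measured 50.2–50.8 mm along its length (50 expected) and the slot foot's top 12.8 mm (12 expected), so it is level and flat. The slot centre is within about 2 mm of the stud.
- **Bystanders:** The spray can, grease jar and spanner look unmoved in the last side view. I did not measure them.

**Checks that failed or disagreed:**
- The last numeric check on the caps ran neighbouring caps together, so I relied on the picture and the earlier figures.
- The arm blocked the last top view of the slot.
- Wrist readings of the same points differed by 1–3 mm between poses.
- One cap landed with about 57 N at the wrist, under the 120 N limit.
- The tool drifted to a tilt of up to about 1.9°.

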